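Move the tape to its fold-down hook and snap the emptied hook flat

ROBOT

A 6-joint arm with a two-finger parallel gripper is mounted at the origin on a cart in front of the work surface, level with it; the furniture and walls round the work are solid. World frame = base frame: x ahead of the robot, y to its left, z up, the work surface at z = 0. Lengths are in m, angles in rad, forces in N, time in s.
With the tool pointing down it reaches from about 0.3 to 0.875 m from the base axis. Payload 6.4 kg.
Tool frame: the origin (TCP) lies at the very end of the fingers, on their centre line; the grasp point (between the pads) lies 19 mm behind it; z points along the fingers, y is the direction in which the jaws open and shut (so a half turn about z gives the same grasp; the last joint's range is limited). The gripper opens to 85 mm and grips with 20 to 120 N. Pads are 22 mm wide; open, the fingers measure 114 mm over their backs; the gripper's body (76 mm by 85 mm) begins 54 mm behind the grasp point. The pads swing forward as they close: fully open they stand 13 mm farther back than shut.
Start: joints at [-1.457, 0.181, 1.607, -0, 1.354, -0.206], TCP at [0.181, -0.546, 0.211] pointing down, gripper open.
Joint ranges: [-2.99, 2.99], [-0.89, 2.07], [0.3, 2.58], [-1.14, 4.28], [0, 2.63], [-3.12, 3.12]. Speed limits (rad/s): [2.57, 2.57, 3.01, 3.14, 3.14, 3.14].

INTERFACE

Orientations are given as a unit quaternion [w, x, y, z].
In Python, from bench import telemetry, imaging, ctrl gives the robot as it stands.
- The arm moves only by the shell command python3 -m pendant 'ROWS' [OPENING]. ROWS is JSON, a list that holds one entry, the list of rows, each a list of 6 numbers: the shift along the tool's x, y, z in units of 200 mm (1.0 is 200 mm), then the turn, a rotation vector about the tool's x, y, z in units of pi rad (1.0 is pi rad). In form: [[[tx, ty, tz, rx, ry, rz], ...]]. A call has 1 to 12 rows; each row shifts and turns the pose as measured when the row begins, along the tool's axes as they then stand; what a row does not reach is not made up. A row lasts 1/8 s, in which the tool goes at most 62.5 mm and 10.7 degrees, less where a joint would pass 70% of its speed; a pose out of reach is approached as far as the arm can. A call with a number of a shift or a turn outside -1 to 1 is refused whole. A call with a gripper value outside its range is refused whole. OPENING is the closure, from 0 (fully open) to 1 (shut), set as the call begins (- or left out, the last holds). The fingers move at their own pace and stop on an object; the grip force is fixed at half the most. Time passes only in rows, so rows that do not move let the fingers close. It gives the time, the measured TCP pose, the force and the opening at its end, in the units of the state.
- telemetry.get_obs(): the state, without advancing time (a new reading comes with each control period).
- imaging.camera(name): name is "side" or "top" or "wrist"; returns a dict with "pixels" (400x640x3 uint8, blue, green, red), "vfov" (degrees; the focal length in pixels is half the picture's height over the tangent of half this angle, whatever the lens; pixels are square), "cx", "cy" (the principal point, pixels), "R" (3x3) and "t" (3): a world point X has camera coordinates R X + t. Camera axes: x right, y down, z forward; pixel columns grow to the right and rows downward; lengths in m; the calibration is good to about 2 mm. A picture is of the moment at which its call begins. There is no depth.
- ctrl.hand_in(): hands the job in, once; it reports no verdict.
The state is a dict: "time_s": time; "q": joint angles; "dq": joint speeds; "joint_efforts": joint torques, N m; "eef_pos": TCP position; "eef_rot": TCP orientation; "wrist_force": force on the tool from outside, world axes, zero at the start; "torque": the same for the moment, N m; "opening": opening from 0.0 (shut) to 1.0 (fully open).
Only numpy, scipy, OpenCV 4.12 (cv2) and the standard library are available. Lean on these libraries where they do the work, as an engineer would, in place of code of your own. Each camera call takes 0.05 s, during which the arm holds its last target.

TASK

The tape roll has been left on the long fold-up hook, which sticks out over the work. Swing the short hook out, hang the tape on it by its bore, then fold the emptied long hook up until it snaps home into its spring clip and stays there: feel for the snap and press no harder than it needs, the clip must not be rammed. Leave the tin and the brass disc on the stand's foot where they are.

Things in the scene. Friction and masses are not known exactly. Their poses are not given: they have to be found in the camera images.
- stand: Hook stand, does not move: grey foot plate 135x300x14 mm, wooden bar 290x58x12 along y on two uprights at its back (bar z 117-175, front face 18 mm behind the hinge pins). Origin on the bench below the line of the pins, midway between the two hooks; x to the back, y along the bar. Hooks sit 85 mm either side of the middle, pins 140 mm above the bench; which is left and which right varies.
- long_plate: Steel back plate of the long hook, 36x64 mm, fixed on the bar. Origin: middle of the hinge pin; x level into the bar (away from the robot at yaw 0), y along the pin, z up. Plate front at x=14 mm, plate top at z=37. On it, 30 mm above the pin (z 23 to 37), a spring clip 20 mm wide: two sprung lips, a rubber pad behind them; the rod snaps into it when folded up.
- long_hook (a joint): Angle of the long rod: 1.571 = level, out along -x of its plate on a stop (starts so, carrying the tape); 0 = straight up. A weak spring and its weight (under 1 N at the end) swing it out unless it has snapped into its clip. This clip has been bent in use: the rod's home, against the pad, lies anywhere from -0.14 to 0.22 rad, the same all through a run; it cannot be seen well and must be felt.
- long_rod: Round steel rod of the long hook, 10 mm thick; origin on the pin, its own -x runs along the rod, +z is up when it is out. Pushed at 80 mm from the pin it passes the clip's lips with 3.5 to 5 N, which falls off until it snaps home, 0.3 rad after first touching the lips; let go more than 0.02 rad short of home it springs out again. At home it stops dead; over 9 N there rams the clip.
- long_tip (a point): Outer end of the long rod's centre line, 100 mm from the pin. The end turns up by 12 mm (upward when out; folded, it points back over the bar). A rod can be pinched from above by its two sides near this end, fingers closing along y of its plate, and swung, turning between the fingers.
- short_plate: Steel back plate of the short hook: same plate, clip (not bent) and axes as the long hook's; origin: middle of its hinge pin.
- short_hook (a joint): Angle of the short rod, measured like the long one's: 0 = straight up (starts there, snapped into its clip, home at 0), 1.571 = level, out along -x of its plate on a stop. Pulled out at 70 mm from the pin it leaves the clip with about 2 N; after that it swings out by a weak spring and its weight and stays out.
- short_rod: Round steel rod of the short hook, 10 mm thick. Origin on the pin; its own +z runs along the rod; its own +x is up when the rod is out.
- short_tip (a point): Outer end of the short rod's centre line, 86 mm from the pin, with the same 12 mm upturned end. Folded up, its top 48 mm stand clear above plate, clip and bar, and can be pinched by the two sides from above, fingers closing along y of its plate.
- tape: Roll of masking tape, 105 mm outside, 76 mm bore, 24 mm wide (wall 14 mm), about 80 g. It hangs upright on the long rod by its bore, flat faces looking along the rod. Origin in the middle of one flat face; z is the roll's axis, to the other face.
- tape_centre (a point): Centre of the roll: middle of the bore, halfway through its width. When it hangs on a rod this point is about 33 mm below the rod's centre line, and the wall over the rod reaches from 5 to 19 mm above that line; there it can be pinched from above across its 24 mm width, fingertips staying above the rod.
- tin: Round aluminium tin, 50 mm across, 21 mm high, standing on the stand's foot between the hooks; origin in the middle of its underside. A bystander.
- disc: Round brass disc, 30 mm across, 10 mm high, lying on the stand's foot; origin in the middle of its underside. A bystander.

How it is judged:
By the outcome, as a careful person would: the job done as asked, in the order asked, and still so for the second after the job is handed in, with the robot touching nothing.
It also fails if it takes over 70 s, if anything falls off the work surface, if the arm or the gripper's body presses on something with over 40 N, if the wrist force passes 120 N, or if a joint passes its speed limit or range.

## Working session

There is one attempt and no reset: what is moved stays moved. The work goes in short steps, Python scripts to look and compute and a shell command to move; the robot and the scene stay as the last step left them, time stands still between calls to the robot, and variables do not carry over. Pictures are saved under pics/ and viewed, and the job is handed in when it is done.

```bash
mkdir -p pics; ls; cat > h.py <<'E'
import numpy as np, cv2
from bench import telemetry, imaging, ctrl
from scipy.spatial.transform import Rotation as R
def snap(n,f):
    c=imaging.camera(n); cv2.imwrite('pics/'+f+'.png',c['pixels']); 
    np.savez('pics/'+f+'.npz',**{k:np.array(v) for k,v in c.items()}); return c
def ray(c,u,v):
    f=c['pixels'].shape[0]/2/np.tan(np.radians(float(c['vfov']))/2)
    d=np.array([(u-c['cx'])/f,(v-c['cy'])/f,1.]); Rm=np.array(c['R']); 
    o=-Rm.T@np.array(c['t']); d=Rm.T@d; return o,d/np.linalg.norm(d)
def onplane(c,u,v,ax,val):
    o,d=ray(c,u,v); return o+d*(val-o[ax])/d[ax]
def tri(*cs):
    A=0;b=0
    for c,u,v in cs:
        o,d=ray(c,u,v);P=np.eye(3)-np.outer(d,d);A=A+P;b=b+P@o
    X=np.linalg.solve(A,b); return X,[np.linalg.norm((np.eye(3)-np.outer(ray(c,u,v)[1],ray(c,u,v)[1]))@(X-ray(c,u,v)[0])) for c,u,v in cs]
def proj(c,X):
    f=c['pixels'].shape[0]/2/np.tan(np.radians(float(c['vfov']))/2)
    p=np.array(c['R'])@X+np.array(c['t']); return p[0]/p[2]*f+c['cx'],p[1]/p[2]*f+c['cy']
def load(f): return dict(np.load('pics/'+f+'.npz'))
def st():
    o=telemetry.get_obs(); q=o['eef_rot']; M=R.from_quat([q[1],q[2],q[3],q[0]]).as_matrix()
    print('t',o['time_s'],'p',np.round(o['eef_pos'],4),'F',np.round(o['wrist_force'],2),'op',o['opening']); print(np.round(M,3)); return o,M
def goal(target,Mt=None):
    o,M=st(); d=M.T@(np.array(target)-np.array(o['eef_pos'])); print('shift units',np.round(d/.2,4))
    if Mt is not None: print('turn units',np.round(R.from_matrix(M.T@Mt).as_rotvec()/np.pi,4))
E
python3 - <<'E'
from h import *
for n in ['side','top','wrist']:
    c=snap(n,n+'0'); print(n,c['vfov'],-np.array(c['R']).T@c['t'])
o,M=st(); print(np.round(o['q'],3))
E
```

```text
pics
side 45.41403861175796 [ 0.26766418 -0.83559851  0.46579167]
top 45.72958727738272 [ 0.45862842 -0.07635974  1.01505276]
wrist 65.30419662921872 [ 0.25736185 -0.52047481  0.3718027 ]
t 0.15 p [ 0.1807 -0.5454  0.2103] F [-0.31 -0.04 -0.27] op 0.9971836489152908
[[ 0.949  0.314 -0.   ]
 [ 0.314 -0.949  0.001]
 [ 0.    -0.001 -1.   ]]
[-1.457  0.181  1.608 -0.     1.354 -0.206]
```

View pics/side0.png

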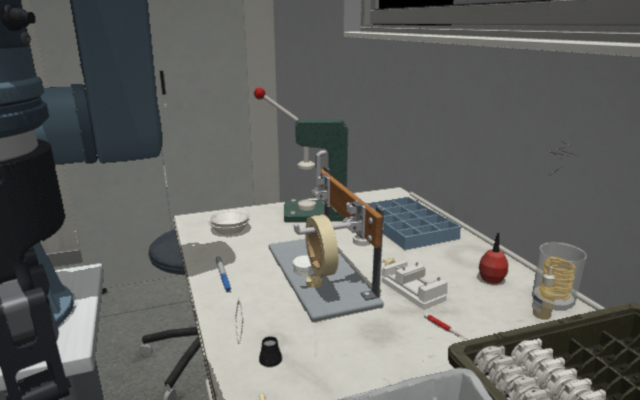

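View pics/top0.png

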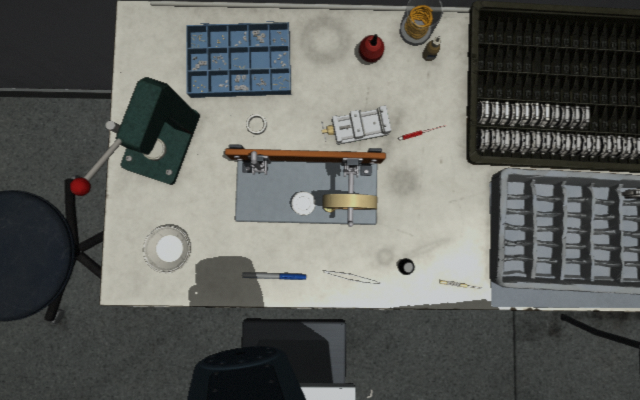

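View pics/wrist0.png

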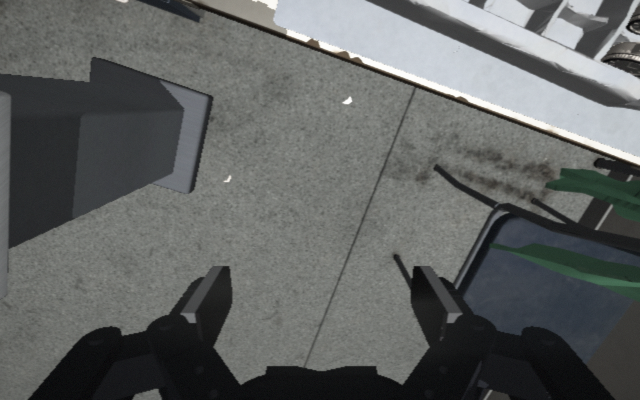

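Side: the tape is at about (320,247) on the near (long) hook, with its tip at (300,228). Top: the tape is at (350,202), the long rod runs along column 350, the short hook is at (258,160) and the tin at (303,203). I'll zoom in next.

```bash
python3 - <<'E'
from h import *
a=cv2.imread('pics/top0.png')[135:235,215:400]; cv2.imwrite('pics/top0z.png',cv2.resize(a,None,fx=4.3,fy=4.3,interpolation=cv2.INTER_CUBIC))
a=cv2.imread('pics/side0.png')[155:325,260:400]; cv2.imwrite('pics/side0z.png',cv2.resize(a,None,fx=3.5,fy=3.5,interpolation=cv2.INTER_CUBIC))
E
```

```text
(no output)
```

View pics/top0z.png

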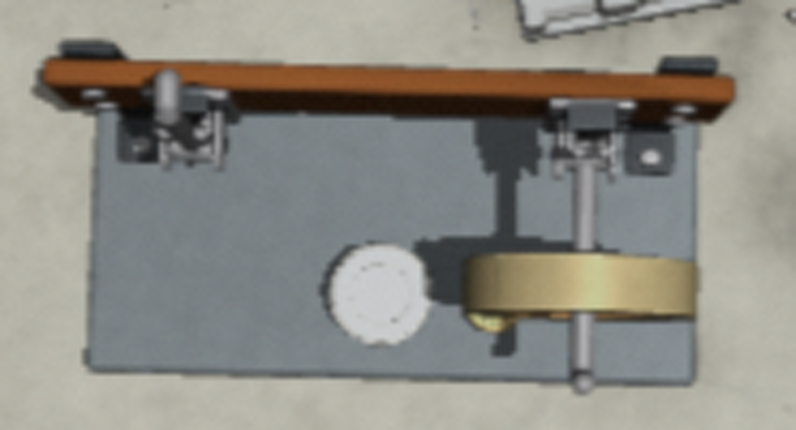

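View pics/side0z.png

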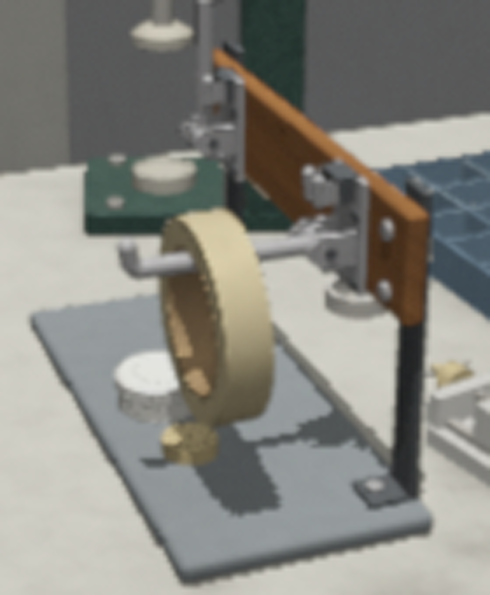

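```bash
python3 - <<'E'
from h import *
T=load('top0');S=load('side0')
tz=lambda x,y:(T,215+x/4.3-.4,135+y/4.3-.4)
sz=lambda x,y:(S,260+x/3.5-.4,155+y/3.5-.4)
fl=onplane(*tz(90,370),2,.014);fr=onplane(*tz(694,383),2,.014);fs=onplane(*sz(185,572),2,.014);fls=onplane(*sz(33,320),2,.014)
print('foot front corners',fl,fr,'side',fls,fs)
d=fl-fr;print('yaw',np.degrees(np.arctan2(-d[0],d[1])),np.linalg.norm(d))
d=fls-fs;print('yaw side',np.degrees(np.arctan2(-d[0],d[1])),np.linalg.norm(d))
print('long tip upturn',tri(tz(582,382),sz(126,250)))
print('rod at hinge z.14',onplane(*tz(584,165),2,.14), 'tip z.15',onplane(*tz(582,383),2,.15))
print('short tip',tri(tz(168,78),sz(205,0)), onplane(*tz(168,78),2,.226))
print('tape top front/back mid', onplane(*tz(584,315),2,.159),onplane(*tz(584,252),2,.159))
print('tape top tri: front ',tri(tz(584,315),sz(190,212)))
print('bar top ends',onplane(*tz(45,62),2,.175),onplane(*tz(733,80),2,.175))
print('tin',onplane(*tz(380,293),2,.035),'disc',onplane(*tz(490,318),2,.024),onplane(*sz(190,435),2,.024))
E
```

```text
foot front corners [0.49078932 0.09602812 0.014     ] [ 0.48926733 -0.1998447   0.014     ] side [0.48798722 0.08311643 0.014     ] [ 0.48612117 -0.20589432  0.014     ]
yaw -0.29473050398195766 0.2958767337665384
yaw side -0.3699352780116418 0.2890167739654451
long tip upturn (array([ 0.48354349, -0.1351455 ,  0.15023366]), [np.float64(0.0012489934195955316), np.float64(0.0012489934195955643)])
rod at hinge z.14 [ 0.57889096 -0.13602719  0.14      ] tip z.15 [ 0.48432924 -0.13551101  0.15      ]
short tip (array([0.59230059, 0.03568625, 0.22111211]), [np.float64(0.007235461874954647), np.float64(0.007235461874954727)]) [0.59841832 0.03290429 0.226     ]
tape top front/back mid [ 0.51264159 -0.13542434  0.159     ] [ 0.53926426 -0.13513455  0.159     ]
tape top tri: front  (array([ 0.51333603, -0.13533479,  0.1653941 ]), [np.float64(0.0011490402427517666), np.float64(0.001149040242751739)])
bar top ends [0.61323315 0.09119994 0.175     ] [ 0.61101235 -0.19556037  0.175     ]
tin [ 0.52941735 -0.04556646  0.035     ] disc [ 0.51892635 -0.09896474  0.024     ] [ 0.52552926 -0.10208028  0.024     ]
```

```bash
python3 - <<'E'
from h import *
goal([.45,-.05,.36],np.diag([1.,-1,-1]))
E
python3 -m pendant '[[[0,0,-0.25,0,0,0],[0,0,-0.25,0,0,0],[0,0,-0.25,0,0,-0.05],[0,0,0,0,0,-0.052]]]' 0.5
python3 - <<'E'
from h import *
goal([.45,-.05,.36],np.diag([1.,-1,-1]))
E
```

```text
t 0.15 p [ 0.1807 -0.5454  0.2103] F [-0.31 -0.04 -0.27] op 0.9971836489152908
[[ 0.949  0.314 -0.   ]
 [ 0.314 -0.949  0.001]
 [ 0.    -0.001 -1.   ]]
shift units [ 2.057  -1.9291 -0.7455]
turn units [-0.0004 -0.      0.1018]
time_s: 0.65
eef_pos: [0.1806, -0.5444, 0.3623]
eef_rot: [-0.003, 0.948, 0.319, 0.001]
wrist_force: [0.7, -0.7, 0.4]
opening: 0.502
t 0.65 p [ 0.1806 -0.5444  0.3623] F [ 0.73 -0.67  0.4 ] op 0.5018726598163724
[[ 0.797  0.604 -0.001]
 [ 0.604 -0.797  0.007]
 [ 0.004 -0.006 -1.   ]]
shift units [ 2.5673 -1.1552  0.0272]
turn units [-0.0022 -0.0005  0.2066]
```

```bash

python3 -m pendant '[[[0.15,-0.1,0,0,0,0.052],[0.15,-0.1,0,0,0,0.052],[0.15,-0.15,0,0,0,0.052],[0.15,-0.2,0,0,0,0.0506],[0.13,-0.25,0,0,0,0],[0.13,-0.25,0,0,0,0],[0.13,-0.25,0,0,0,0],[0.13,-0.25,0,0,0,0]]]'
python3 - <<'E'
from h import *
goal([.45,-.05,.36],np.diag([1.,-1,-1]))
E
```

```text
time_s: 1.65
eef_pos: [0.3626, -0.1908, 0.3627]
eef_rot: [-0.005, 1.0, -0.013, -0.0]
wrist_force: [0.9, -1.1, 0.1]
opening: 0.496
t 1.65 p [ 0.3626 -0.1908  0.3627] F [ 0.93 -1.15  0.11] op 0.4961030563461049
[[ 1.    -0.026 -0.001]
 [-0.026 -1.     0.009]
 [-0.001 -0.009 -1.   ]]
shift units [ 0.419  -0.7146  0.0197]
turn units [-0.003   0.0002 -0.0082]
```

```bash

python3 -m pendant '[[[0.14,-0.24,0.01,-0.002,0,-0.008],[0.14,-0.24,0.01,0,0,0],[0.14,-0.23,0,0,0,0],[0,0,0,0,0,0]]]'
python3 - <<'E'
from h import *
st(); snap('wrist','w1'); snap('side','s1')
E
```

```text
time_s: 2.15
eef_pos: [0.4501, -0.0406, 0.359]
eef_rot: [-0.001, 1.0, 0.003, 0.0]
wrist_force: [-0.4, -0.1, 0.1]
opening: 0.499
t 2.15 p [ 0.4501 -0.0406  0.359 ] F [-0.43 -0.13  0.1 ] op 0.49886440930445924
[[ 1.     0.006  0.   ]
 [ 0.006 -1.     0.003]
 [ 0.    -0.003 -1.   ]]
```

View pics/w1.png

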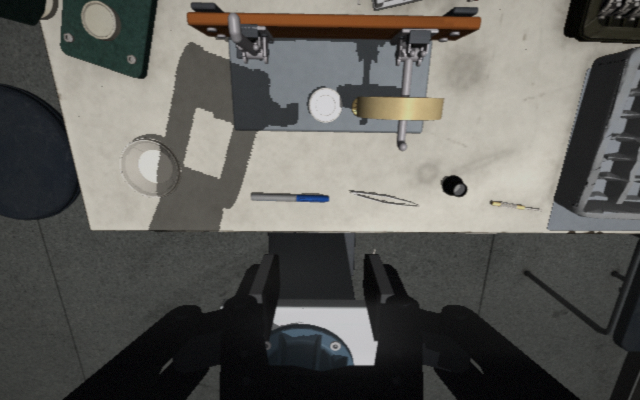

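View pics/s1.png

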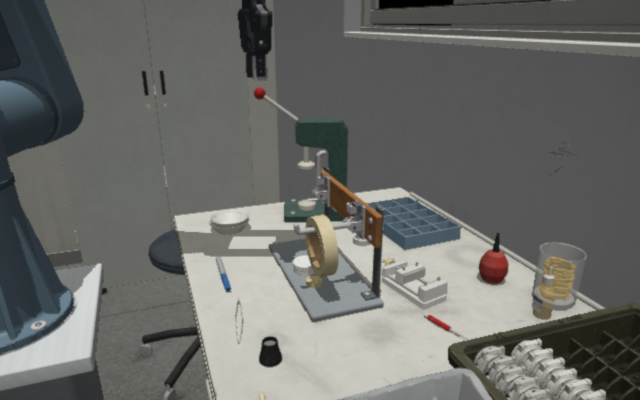

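The wrist view shows the short rod's tip at (235,17), the long tip at (402,147), the tape at (400,108) and the tin at (325,104).

```bash
python3 - <<'E'
from h import *
a=cv2.imread('pics/w1.png')[0:160,180:490]; cv2.imwrite('pics/w1z.png',cv2.resize(a,None,fx=2.58,fy=2.58,interpolation=cv2.INTER_CUBIC))
a=cv2.imread('pics/s1.png')[140:250,290:390]; cv2.imwrite('pics/s1z.png',cv2.resize(a,None,fx=5,fy=5,interpolation=cv2.INTER_CUBIC))
E
```

```text
(no output)
```

View pics/w1z.png

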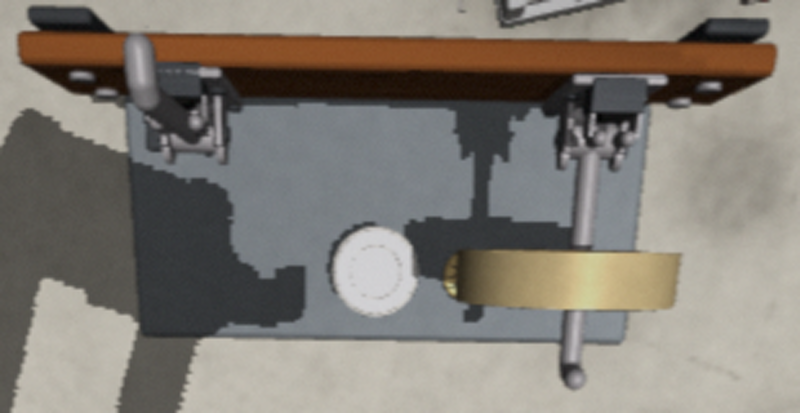

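View pics/s1z.png

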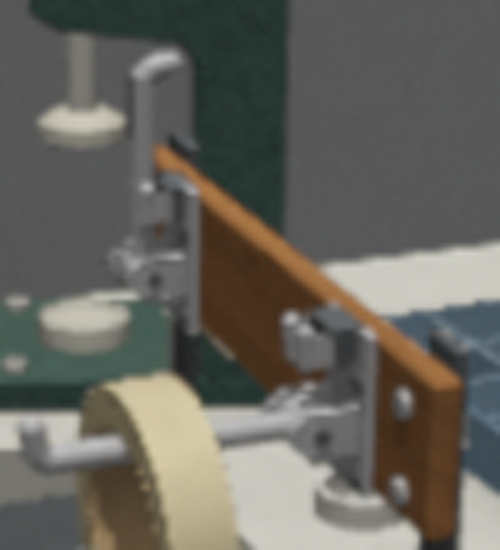

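```bash
python3 - <<'E'
from h import *
T=load('top0');S=load('side0');W=load('w1');
tz=lambda x,y:(T,215+x/4.3-.4,135+y/4.3-.4)
sz=lambda x,y:(S,290+x/5-.4,140+y/5-.4)
wz=lambda x,y:(W,180+x/2.58-.3,y/2.58-.3)
def p(n,r): print(n,np.round(r[0],4),np.round(r[1],4))
p('short end',tri(wz(138,44),sz(180,58),tz(168,78)))
p('short elbow',tri(wz(147,95),sz(144,70)))
p('short elbow t',tri(wz(147,95),tz(168,115)))
p('long end',tri(wz(573,376),tz(582,382),sz(32,432)))
p('long elbow',tri(wz(570,365),sz(45,458)))
p('tape front top',tri(wz(580,308),tz(584,315)))
p('tape back top',tri(wz(580,252),tz(584,252)))
p('tape L side top-front', tri(wz(455,300),tz(465,305)))
p('tin',tri(wz(375,270),tz(380,293)))
p('bar L front top',tri(wz(22,65),tz(45,85)))
p('bar R front top',tri(wz(775,70),tz(733,102),sz(435,388)))
print('plate L',onplane(*wz(163,155),2,.14),onplane(*wz(225,155),2,.14),'R',onplane(*wz(565,160),2,.14),onplane(*wz(635,160),2,.14))
for X in ([.584,-.1355,.14],[.484,-.1355,.14],[.584,.0345,.226]): print(X,[ (lambda a:np.round((a[0]-180)*2.58) if 0 else np.round(a,1))(proj(c,np.array(X))) for c in (T,S,W)])
E
```

```text
short end [0.5987 0.0329 0.2272] [0.0004 0.0007 0.0005]
short elbow [0.5843 0.0325 0.2237] [0.0003 0.0003]
short elbow t [0.5849 0.0331 0.221 ] [0.0003 0.0003]
long end [ 0.4843 -0.1348  0.1499] [0.0008 0.0008 0.0012]
long elbow [ 0.4882 -0.135   0.1399] [0.0008 0.0008]
tape front top [ 0.5141 -0.1368  0.1417] [0.0005 0.0005]
tape back top [ 0.5398 -0.1359  0.14  ] [0.0014 0.0014]
tape L side top-front [ 0.5178 -0.0845  0.1142] [0.0017 0.0017]
tin [ 0.5302 -0.0451  0.0241] [0.0001 0.0001]
bar L front top [0.6032 0.0906 0.1762] [0.0001 0.0001]
bar R front top [ 0.6024 -0.1955  0.1726] [0.0015 0.0005 0.0013]
plate L [0.57675248 0.04790593 0.14      ] [0.57692715 0.02114977 0.14      ] R [ 0.57591785 -0.12550217  0.14      ] [ 0.57611532 -0.1556635   0.14      ]
[0.584, -0.1355, 0.14] [array([350.2, 170.2]), array([351.6, 223.5]), array([408.4,  53.8])]
[0.484, -0.1355, 0.14] [array([349.6, 224. ]), array([296.8, 231.6]), array([400.5, 145.3])]
[0.584, 0.0345, 0.226] [array([252.5, 161.2]), array([318.1, 152.2]), array([233.5,  36.8])]
```

```bash

python3 -m pendant '[[[0.22,-0.12,0,0,0,0],[0.22,-0.12,0.1,0,0,0],[0.235,-0.12,0.1,0,0,0],[0,0,0,0,0,-0.003]]]'
python3 - <<'E'
from h import *
goal([.585,.0335,.19],np.diag([1.,-1,-1]))
E
```

```text
time_s: 2.75
eef_pos: [0.5871, 0.0227, 0.3172]
eef_rot: [0.001, 1.0, 0.0, -0.0]
wrist_force: [-0.8, 0.5, -0.4]
opening: 0.5
t 2.75 p [0.5871 0.0227 0.3172] F [-0.82  0.54 -0.38] op 0.49977077196886327
[[ 1.     0.    -0.001]
 [ 0.    -1.    -0.001]
 [-0.001  0.001 -1.   ]]
shift units [-0.0099 -0.0549  0.6362]
turn units [0.0004 0.0002 0.0001]
```

```bash

python3 -m pendant '[[[-0.01,-0.055,0.15,0,0,0],[0,0,0.15,0,0,0],[0,0,0,0,0,0]]]'
python3 - <<'E'
from h import *
goal([.585,.0335,.19],np.diag([1.,-1,-1])); snap('wrist','w2'); snap('side','s2')
E
```

```text
time_s: 3.12
eef_pos: [0.5844, 0.0278, 0.2573]
eef_rot: [0.001, 1.0, -0.003, -0.0]
wrist_force: [-1.2, 0.4, 0.5]
opening: 0.503
t 3.125 p [0.5844 0.0278 0.2573] F [-1.17  0.42  0.54] op 0.5030915209383684
[[ 1.    -0.006 -0.   ]
 [-0.006 -1.    -0.003]
 [-0.     0.003 -1.   ]]
shift units [ 0.0031 -0.0293  0.3365]
turn units [ 0.0009  0.     -0.002 ]
```

View pics/w2.png

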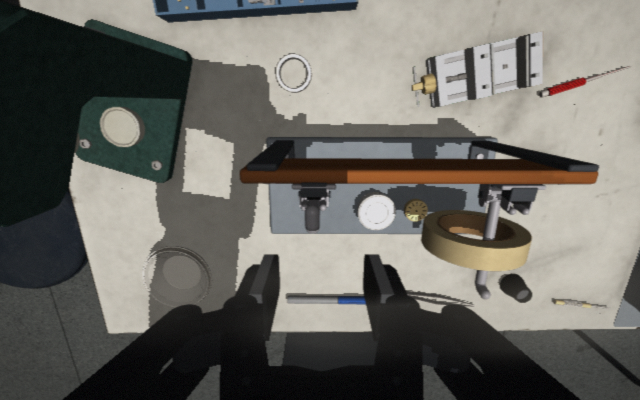

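```bash
python3 - <<'E'
from h import *
W=load('w2')
print(-W['R'].T@W['t'])
for X in ([.585,.0335,.226],[.597,.0335,.226],[.585,.0335,.18],[.5845,-.1355,.14],[.4845,-.1355,.152],[.5844,.0278,.2573]): print(X,np.round(proj(W,np.array(X)),1))
a=cv2.imread('pics/w2.png')[130:310,230:400]; cv2.imwrite('pics/w2z.png',cv2.resize(a,None,fx=3.3,fy=3.3,interpolation=cv2.INTER_CUBIC))
a=cv2.imread('pics/s2.png')[60:230,260:400]; cv2.imwrite('pics/s2z.png',cv2.resize(a,None,fx=3.5,fy=3.5,interpolation=cv2.INTER_CUBIC))
E
```

```text
[0.66506194 0.02761969 0.41890759]
[0.585, 0.0335, 0.226] [312.2 230.1]
[0.597, 0.0335, 0.226] [312.  213.1]
[0.585, 0.0335, 0.18] [313.6 208.2]
[0.5845, -0.1355, 0.14] [496.3 193.9]
[0.4845, -0.1355, 0.152] [485.6 294.1]
[0.5844, 0.0278, 0.2573] [320.8 252. ]
```

View pics/w2z.png

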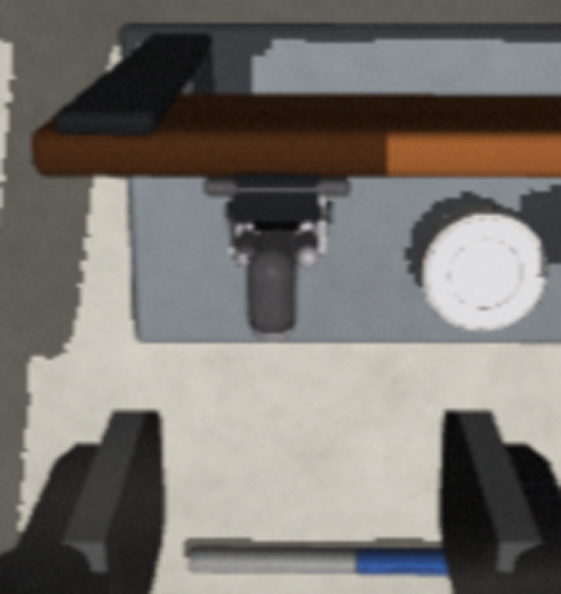

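View pics/s2z.png

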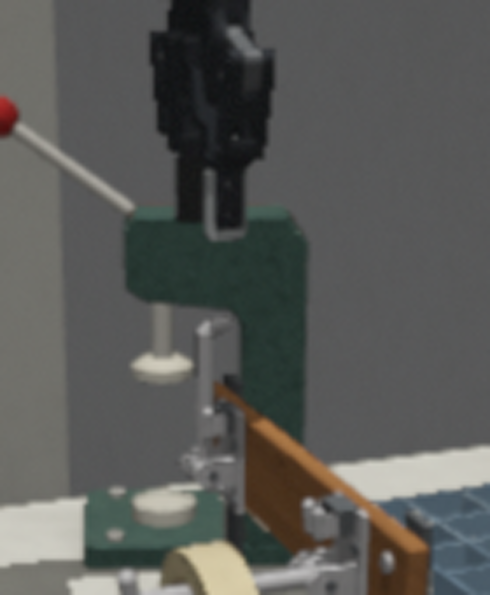

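Rod tip is seen at (312,230), exactly as my estimate projects. Descending.

```bash

python3 -m pendant '[[[0.003,-0.028,0.2,0,0,-0.002],[0,0,0.2,0,0,0],[0,0,0,0,0,0]]]'
python3 - <<'E'
from h import *
goal([.585,.0335,.19],np.diag([1.,-1,-1]))
E
```

```text
time_s: 3.6
eef_pos: [0.5916, 0.0303, 0.1874]
eef_rot: [0.003, 1.0, -0.001, 0.009]
wrist_force: [0.2, -0.8, 0.1]
opening: 0.496
t 3.6 p [0.5916 0.0303 0.1874] F [ 0.18 -0.82  0.06] op 0.49619920148182994
[[ 1.    -0.003  0.018]
 [-0.002 -1.    -0.006]
 [ 0.018  0.006 -1.   ]]
shift units [-0.0327 -0.0156 -0.0138]
turn units [ 0.0018 -0.0058 -0.0008]
```

```bash

python3 -m pendant '[[[-0.03,-0.015,-0.013,0,-0.006,0],[0,0,0,0,0,0]]]'
python3 - <<'E'
from h import *
goal([.585,.0335,.19],np.diag([1.,-1,-1]))
E
```

```text
time_s: 3.85
eef_pos: [0.5878, 0.0327, 0.1956]
eef_rot: [0.003, 1.0, -0.002, 0.003]
wrist_force: [-0.1, 0.6, 0.1]
opening: 0.499
t 3.85 p [0.5878 0.0327 0.1956] F [-0.14  0.62  0.09] op 0.49948829640782355
[[ 1.    -0.003  0.005]
 [-0.003 -1.    -0.007]
 [ 0.005  0.007 -1.   ]]
shift units [-0.0141 -0.0042  0.0278]
turn units [ 0.0022 -0.0017 -0.001 ]
```

```bash

python3 -m pendant '[[[-0.012,-0.004,0.025,0,-0.001,0],[0,0,0,0,0,0],[0,0,0,0,0,0]]]'
python3 - <<'E'
from h import *
goal([.585,.0335,.19],np.diag([1.,-1,-1]))
E
```

```text
time_s: 4.22
eef_pos: [0.5867, 0.0334, 0.1932]
eef_rot: [0.004, 1.0, -0.002, 0.003]
wrist_force: [0.6, -0.0, 0.5]
opening: 0.501
t 4.225 p [0.5867 0.0334 0.1932] F [ 0.65 -0.    0.45] op 0.5008527949929544
[[ 1.    -0.003  0.006]
 [-0.003 -1.    -0.007]
 [ 0.007  0.007 -1.   ]]
shift units [-0.0086 -0.0005  0.0159]
turn units [ 0.0024 -0.0021 -0.001 ]
```

```bash

python3 -m pendant '[[[-0.008,0,0.01,0,0,0],[0,0,0,0,0,0],[0,0,0,0,0,0],[0,0,0,0,0,0],[0,0,0,0,0,0]]]' 1
python3 - <<'E'
from h import *
goal([.585,.0335,.19],np.diag([1.,-1,-1]))
E
```

```text
time_s: 4.85
eef_pos: [0.5849, 0.0337, 0.191]
eef_rot: [0.003, 1.0, -0.002, 0.003]
wrist_force: [-1.0, 0.1, 0.7]
opening: 0.092
t 4.85 p [0.5849 0.0337 0.191 ] F [-1.    0.08  0.66] op 0.09240119720950646
[[ 1.    -0.003  0.006]
 [-0.003 -1.    -0.007]
 [ 0.006  0.007 -1.   ]]
shift units [0.0007 0.0008 0.005 ]
turn units [ 0.0022 -0.0019 -0.001 ]
```

```bash

python3 -m pendant '[[[-0.06,0,0.005,0,0,0],[-0.06,0,0.016,0,0,0],[-0.055,0,0.026,0,0,0]]]'
cat >> h.py <<'E'
def arc(pin,r):
    o,M=st(); p=np.array(o['eef_pos'])+[0,0,.019]-np.array(pin); print('rad',np.hypot(p[0],p[2]),'theta',np.degrees(np.arctan2(-p[0],p[2])),'dy',p[1],np.round(o['torque'],3))
E
python3 -c "
from h import *
arc([.585,.0335,.14],.07)"
```

```text
time_s: 5.22
eef_pos: [0.5536, 0.0338, 0.1856]
eef_rot: [0.004, 1.0, -0.001, 0.009]
wrist_force: [0.2, 1.5, 10.9]
opening: 0.087
t 5.225 p [0.5536 0.0338 0.1856] F [ 0.17  1.45 10.92] op 0.08699582121468279
[[ 1.    -0.003  0.019]
 [-0.003 -1.    -0.007]
 [ 0.019  0.007 -1.   ]]
rad 0.07183898661053494 theta 25.959804321387352 dy 0.0003117753661786016 [ 0.289 -0.251  0.01 ]
```

```bash

python3 -m pendant '[[[-0.055,0,0.020,0,0,0],[-0.05,0,0.035,0,0,0],[-0.043,0,0.043,0,-0.006,0],[-0.035,0,0.05,0,0,0]]]'
python3 -c "
from h import *
arc([.585,.0335,.14],.07)"
```

```text
time_s: 5.72
eef_pos: [0.5141, 0.0341, 0.1583]
eef_rot: [0.004, 1.0, -0.001, 0.0]
wrist_force: [-4.0, 1.4, 7.4]
opening: 0.093
t 5.725 p [0.5141 0.0341 0.1583] F [-3.99  1.44  7.45] op 0.09327618362036327
[[ 1.    -0.002  0.   ]
 [-0.002 -1.    -0.007]
 [ 0.     0.007 -1.   ]]
rad 0.08014563816746113 theta 62.25856858492246 dy 0.0006420584704886906 [ 0.199  0.355 -0.065]
```

```bash

python3 -m pendant '[[[0.01,0,0.05,0,0,0],[0.01,0,0.06,0,0,0],[0.01,0,0.06,0,0,0]]]'
python3 -c "
from h import *
arc([.585,.0335,.14],.07)"
```

```text
time_s: 6.1
eef_pos: [0.5031, 0.0343, 0.1227]
eef_rot: [0.004, 1.0, 0.0, -0.017]
wrist_force: [-9.7, -1.7, 6.7]
opening: 0.089
t 6.1 p [0.5031 0.0343 0.1227] F [-9.7  -1.68  6.72] op 0.08889420677457983
[[ 0.999  0.001 -0.033]
 [ 0.    -1.    -0.008]
 [-0.033  0.008 -0.999]]
rad 0.0819096134053846 theta 88.79770702072462 dy 0.000819581988986462 [-0.047  1.218 -0.04 ]
```

```bash

python3 -m pendant '[[[0,0,0,0,0,0],[0,0,0,0,0,0],[0,0,-0.15,0,0.008,0],[-0.05,0,-0.25,0,0,0],[-0.1,0,-0.25,0,0,0],[0,0,0,0,0,0]]]' 0.5
python3 -c "
from h import *
st();snap('side','s3');snap('top','t3')
a=cv2.imread('pics/s3.png')[60:330,260:400]; cv2.imwrite('pics/s3z.png',cv2.resize(a,None,fx=2.2,fy=2.2,interpolation=cv2.INTER_CUBIC))
"
```

```text
time_s: 6.85
eef_pos: [0.4721, 0.035, 0.2558]
eef_rot: [0.005, 1.0, 0.0, -0.006]
wrist_force: [0.1, 0.6, -0.6]
opening: 0.498
t 6.85 p [0.4721 0.035  0.2558] F [ 0.06  0.59 -0.63] op 0.49803102590727677
[[ 1.     0.001 -0.011]
 [ 0.    -1.    -0.009]
 [-0.011  0.009 -1.   ]]
```

View pics/s3z.png

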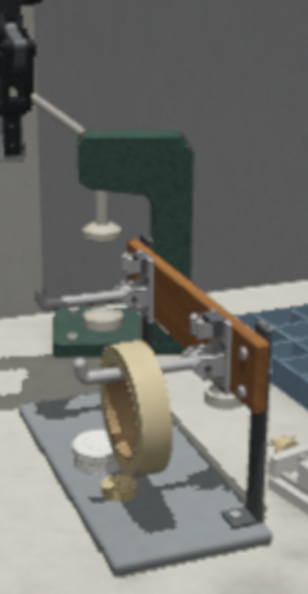

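View pics/t3.png

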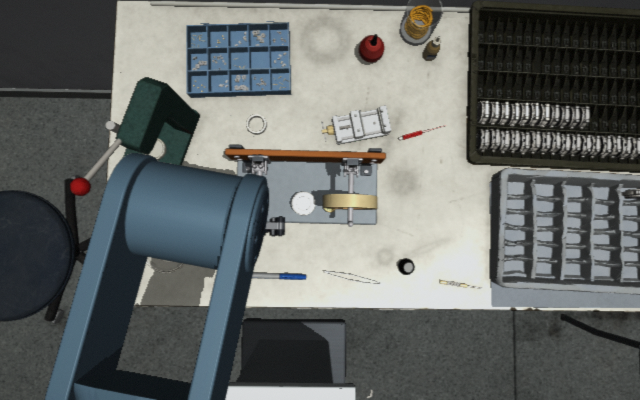

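The side view shows the short hook out level at zoom (85,298), with the tape undisturbed. Next I turn the wrist for the tape.

```bash
python3 -c "
from h import *
o=telemetry.get_obs();print(np.round(o['q'],2))
for M in ([[0,1,0],[1,0,0],[0,0,-1]],[[0,-1,0],[-1,0,0],[0,0,-1]]): goal([.526,-.1355,.26],np.array(M,float))"
```

```text
[-0.17 -0.08  1.79 -0.01  1.44  1.4 ]
t 6.95 p [0.4705 0.0352 0.2516] F [ 0.35  0.16 -1.34] op 0.49788813937328
[[ 1.     0.    -0.018]
 [ 0.    -1.    -0.008]
 [-0.018  0.008 -1.   ]]
shift units [ 0.2765  0.8539 -0.0405]
turn units [-0.0026  0.0065 -0.4999]
t 6.95 p [0.4705 0.0352 0.2516] F [ 0.35  0.16 -1.34] op 0.49788813937328
[[ 1.     0.    -0.018]
 [ 0.    -1.    -0.008]
 [-0.018  0.008 -1.   ]]
shift units [ 0.2765  0.8539 -0.0405]
turn units [0.0065 0.0026 0.5001]
```

```bash

python3 -m pendant '[[[0,0.28,-0.02,0,0.003,-0.055],[0,0.28,-0.02,0,0.003,-0.055],[0,0.25,0,0,0,-0.055],[0,0,0,0,0,-0.055],[0,0,0,0,0,-0.055],[0,0,0,0,0,-0.056],[0,0,0,0,0,-0.056],[0,0,0,0,0,-0.056],[0,0,0,0,0,-0.056]]]' 0.6
python3 -c "
from h import *
goal([.526,-.1355,.20],np.array([[0,1,0],[1,0,0],[0,0,-1]],float))"
```

```text
time_s: 8.07
eef_pos: [0.4912, -0.1198, 0.2399]
eef_rot: [-0.013, 0.697, 0.717, -0.007]
wrist_force: [0.3, -0.7, -0.2]
opening: 0.4
t 8.075 p [ 0.4912 -0.1198  0.2399] F [ 0.33 -0.74 -0.19] op 0.3999784233500918
[[-0.028  0.999 -0.028]
 [ 1.     0.028  0.009]
 [ 0.01  -0.028 -1.   ]]
shift units [-0.0851  0.1773  0.1941]
turn units [-0.0089 -0.0029  0.0089]
```

```bash

python3 -m pendant '[[[-0.08,0.17,0.06,-0.009,-0.003,0.009],[0,0,0.0,0,0,0],[0,0,0,0,0,0]]]'
python3 -c "
from h import *
goal([.526,-.1355,.20],np.array([[0,1,0],[1,0,0],[0,0,-1]],float))
snap('wrist','w4');snap('side','s4');snap('top','t4')
a=cv2.imread('pics/s4.png')[140:330,260:400]; cv2.imwrite('pics/s4z.png',cv2.resize(a,None,fx=3,fy=3,interpolation=cv2.INTER_CUBIC))
"
```

```text
time_s: 8.45
eef_pos: [0.5235, -0.1339, 0.2206]
eef_rot: [-0.004, 0.707, 0.708, -0.001]
wrist_force: [0.4, 0.1, 0.6]
opening: 0.401
t 8.45 p [ 0.5235 -0.1339  0.2206] F [0.36 0.14 0.64] op 0.4009570798911768
[[-0.001  1.    -0.008]
 [ 1.     0.001  0.004]
 [ 0.004 -0.008 -1.   ]]
shift units [-0.0083  0.0133  0.1028]
turn units [-0.0026 -0.0013  0.0004]
```

View pics/s4z.png

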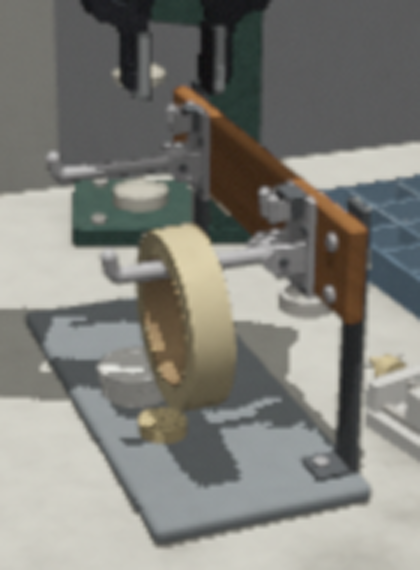

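View pics/w4.png

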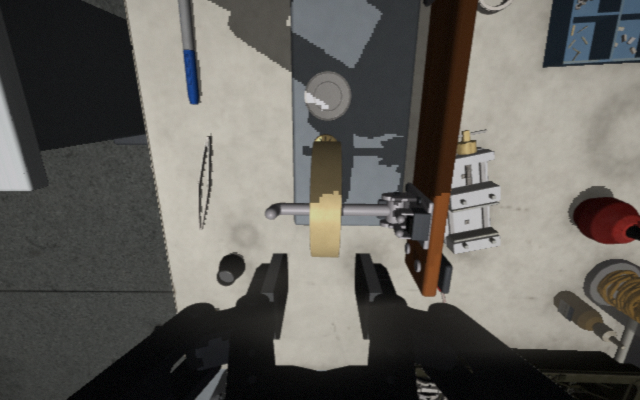

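```bash
python3 -c "
from h import *
W=load('w4')
a=proj(W,np.array([.526,-.1355,.159]));print(a)
v=int(a[1]);print(W['pixels'][v,300:350:2].tolist())
g=W['pixels'][v].astype(int);m=np.where((g[300:350,2]-g[300:350,0])>40)[0]+300;print(m.min(),m.max())
print(onplane(W,m.min()-.5,v,2,.159),onplane(W,m.max()+.5,v,2,.159),onplane(W,272,212,2,.15),onplane(W,388,v,2,.145))
"
```

```text
(np.float64(324.2695004356347), np.float64(217.1904028779452))
[[142, 137, 130], [144, 140, 134], [143, 138, 132], [145, 139, 132], [143, 141, 138], [151, 194, 199], [152, 203, 206], [152, 203, 206], [153, 202, 207], [151, 200, 206], [153, 203, 208], [148, 197, 206], [148, 198, 207], [150, 201, 206], [151, 199, 207], [148, 199, 207], [148, 198, 207], [147, 197, 208], [147, 196, 206], [147, 196, 207], [129, 161, 170], [138, 134, 129], [141, 135, 130], [140, 135, 129], [139, 136, 129]]
310 340
[ 0.51475234 -0.13539891  0.159     ] [ 0.53834889 -0.13528769  0.159     ] [ 0.48478885 -0.13460781  0.15      ] [ 0.57752811 -0.14017434  0.145     ]
```

```bash

python3 -m pendant '[[[-0.01,0.018,0.13,-0.002,0,0],[0,0,0,0,0,0]]]'
python3 -c "
from h import *
goal([.5265,-.1355,.148],np.array([[0,1,0],[1,0,0],[0,0,-1]],float))"
```

```text
time_s: 8.85
eef_pos: [0.5273, -0.1359, 0.1964]
eef_rot: [-0.0, 0.707, 0.708, 0.001]
wrist_force: [-0.5, -0.4, -0.7]
opening: 0.399
t 8.85 p [ 0.5273 -0.1359  0.1964] F [-0.48 -0.4  -0.66] op 0.3993032600215873
[[-0.002  1.     0.002]
 [ 1.     0.002  0.002]
 [ 0.002  0.002 -1.   ]]
shift units [ 0.0012 -0.0043  0.242 ]
turn units [ 0.0005 -0.0007  0.0005]
```

```bash

python3 -m pendant '[[[0,-0.003,0.12,0,0,0],[0,0,0.10,0,0,0],[0,0,0,0,0,0]]]'
python3 -c "
from h import *
goal([.5265,-.1355,.148],np.array([[0,1,0],[1,0,0],[0,0,-1]],float))"
```

```text
time_s: 9.22
eef_pos: [0.5284, -0.1363, 0.1561]
eef_rot: [0.002, 0.706, 0.708, 0.002]
wrist_force: [-0.2, -0.4, 0.7]
opening: 0.399
t 9.225 p [ 0.5284 -0.1363  0.1561] F [-0.23 -0.44  0.67] op 0.398780657039071
[[-0.002  1.     0.007]
 [ 1.     0.002 -0.   ]
 [-0.     0.007 -1.   ]]
shift units [ 0.0043 -0.0096  0.0405]
turn units [0.0021 0.0001 0.0006]
```

```bash

python3 -m pendant '[[[0.003,-0.01,0.045,0.002,0,0],[0,0,0,0,0,0]]]'
python3 -c "
from h import *
goal([.5265,-.1355,.148],np.array([[0,1,0],[1,0,0],[0,0,-1]],float))"
```

```text
time_s: 9.48
eef_pos: [0.5275, -0.1362, 0.1493]
eef_rot: [0.002, 0.706, 0.708, 0.0]
wrist_force: [-0.0, 0.4, 0.3]
opening: 0.4
t 9.475 p [ 0.5275 -0.1362  0.1493] F [-0.03  0.43  0.33] op 0.3997133662870894
[[-0.002  1.     0.003]
 [ 1.     0.002 -0.002]
 [-0.002  0.003 -1.   ]]
shift units [ 0.0036 -0.0049  0.0064]
turn units [0.0009 0.0006 0.0007]
```

```bash

python3 -m pendant '[[[0.002,-0.004,0.01,0,0,0],[0,0,0,0,0,0],[0,0,0,0,0,0],[0,0,0,0,0,0]]]' 1
python3 -c "
from h import *
goal([.5265,-.1355,.148],np.array([[0,1,0],[1,0,0],[0,0,-1]],float));snap('side','s5');snap('wrist','w5')
a=cv2.imread('pics/s5.png')[140:330,260:400]; cv2.imwrite('pics/s5z.png',cv2.resize(a,None,fx=3,fy=3,interpolation=cv2.INTER_CUBIC))
"
```

```text
time_s: 9.98
eef_pos: [0.5275, -0.1362, 0.1487]
eef_rot: [0.003, 0.706, 0.708, 0.001]
wrist_force: [-0.3, -0.1, -0.4]
opening: -0.001
t 9.975 p [ 0.5275 -0.1362  0.1487] F [-0.29 -0.12 -0.35] op -0.0014631830547259688
[[-0.002  1.     0.005]
 [ 1.     0.002 -0.003]
 [-0.003  0.005 -1.   ]]
shift units [ 0.0036 -0.0051  0.0036]
turn units [0.0016 0.001  0.0007]
```

View pics/s5z.png

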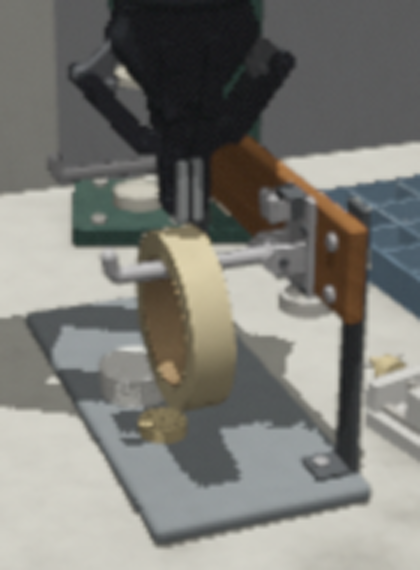

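View pics/w5.png

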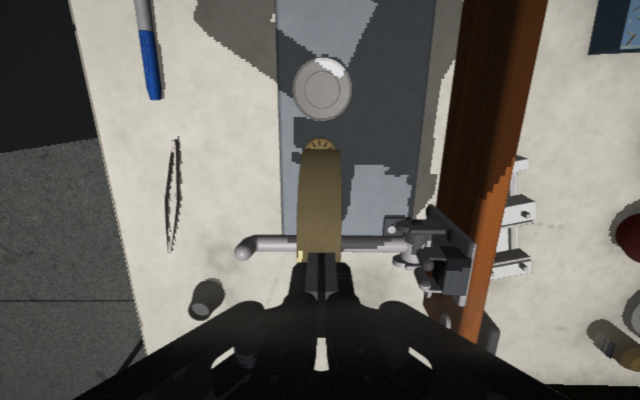

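```bash
python3 -c "
from h import *
for s in ('s4','s5'):
  S=load(s)
  f=lambda X:np.round([(proj(S,np.array(X))[0]-260)*3,(proj(S,np.array(X))[1]-140)*3])
  print([f(X).tolist() for X in ([.5275,-.1362,.1487],[.5235,-.1339,.2206],[.5265,-.1355,.159],[.5265,-.1355,.14],[.4845,-.1355,.152])])
W=load('w5');print([np.round(proj(W,np.array(X))).tolist() for X in ([.5275,-.1362,.1487],[.5145,-.1355,.159],[.5385,-.1355,.159],[.4845,-.1355,.15])])
"
python3 - <<'E'
import cv2
a=cv2.imread('pics/s5.png')[175:240,290:350]; cv2.imwrite('pics/s5zz.png',cv2.resize(a,None,fx=9,fy=9,interpolation=cv2.INTER_CUBIC))
E
```

```text
[[184.0, 250.0], [176.0, 129.0], [182.0, 233.0], [182.0, 264.0], [111.0, 255.0]]
[[184.0, 250.0], [176.0, 129.0], [182.0, 233.0], [182.0, 264.0], [111.0, 255.0]]
[[320.0, 251.0], [296.0, 259.0], [341.0, 259.0], [244.0, 251.0]]
```

View pics/s5zz.png

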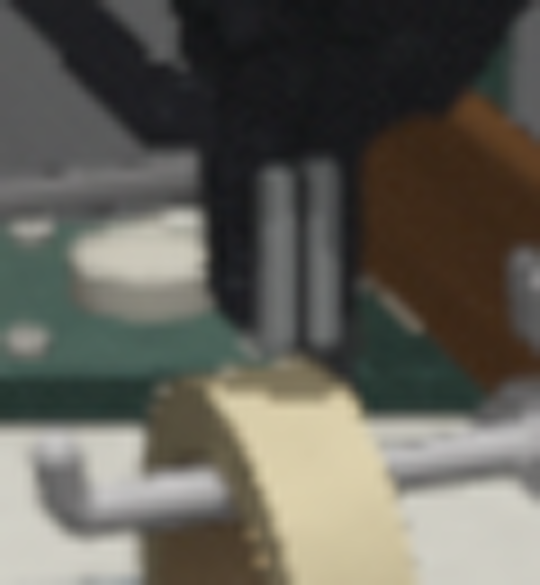

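```bash

python3 -m pendant '[[[0,0,-0.2,0,0,0],[0,0,-0.1,0,0,0],[0,0,0,0,0,0]]]'
python3 -c "
from h import *
o,M=st();S=snap('side','s6');W=snap('wrist','w6');p=np.array(telemetry.get_obs()['eef_pos']);print(p,proj(S,p),proj(W,p))
S=load('s6')
a=cv2.imread('pics/s6.png')[130:240,280:360].copy(); a=cv2.resize(a,None,fx=5,fy=5,interpolation=cv2.INTER_CUBIC)
u,v=proj(S,p);cv2.circle(a,(int((u-280)*5),int((v-130)*5)),4,(0,0,255),1);cv2.imwrite('pics/s6z.png',a)
a=cv2.imread('pics/w6.png');u,v=proj(W,p);cv2.circle(a,(int(u),int(v)),3,(0,0,255),1);cv2.imwrite('pics/w6m.png',a)
"
```

```text
time_s: 10.45
eef_pos: [0.5267, -0.1358, 0.2094]
eef_rot: [0.002, 0.706, 0.708, 0.0]
wrist_force: [0.4, -0.1, -0.6]
opening: 0.003
t 10.45 p [ 0.5267 -0.1358  0.2094] F [ 0.41 -0.11 -0.64] op 0.0033969173562396486
[[-0.002  1.     0.004]
 [ 1.     0.002 -0.002]
 [-0.002  0.004 -1.   ]]
[ 0.52574725 -0.1353582   0.20753314] (np.float64(320.141980004948), np.float64(190.59829079054745)) (np.float64(319.2952501085532), np.float64(250.21542130511136))
```

View pics/s6z.png

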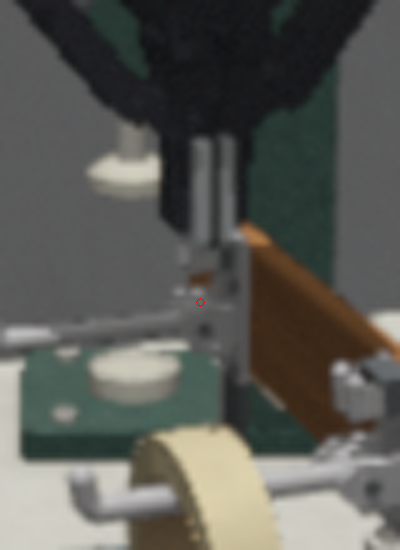

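View pics/w6m.png

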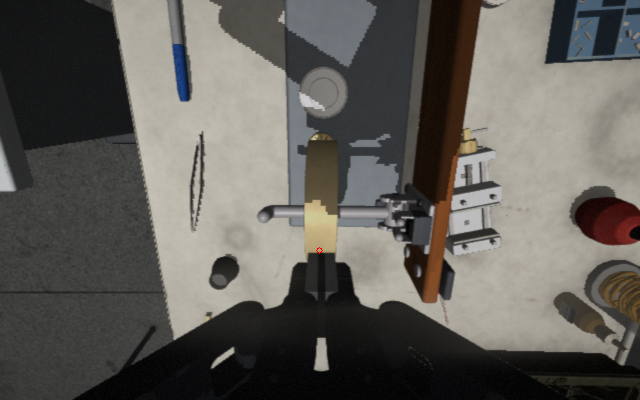

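```bash
python3 -c "
from h import *
T=snap('top','t6');S=load('s6');W=load('w6');p=np.array([.526,-.1356,.2085])
for dz in (0,.01,.02,.03): print(dz,[np.round(proj(c,p+[0,0,dz]),1).tolist() for c in (W,S,T)], np.round(proj(S,p+[0,-.011,dz]),1))
a=cv2.imread('pics/w6.png')[180:320,240:400];cv2.imwrite('pics/w6z.png',cv2.resize(a,None,fx=4,fy=4,interpolation=cv2.INTER_CUBIC))
"
```

```text
0 [[319.7, 251.4], [320.3, 190.1], [352.6, 198.3]] [322.7 192.1]
0.01 [[319.7, 259.7], [320.3, 184.3], [353.1, 197.8]] [322.7 186.3]
0.02 [[319.7, 269.0], [320.3, 178.5], [353.5, 197.3]] [322.7 180.4]
0.03 [[319.7, 279.5], [320.3, 172.6], [354.0, 196.8]] [322.7 174.5]
```

View pics/w6z.png

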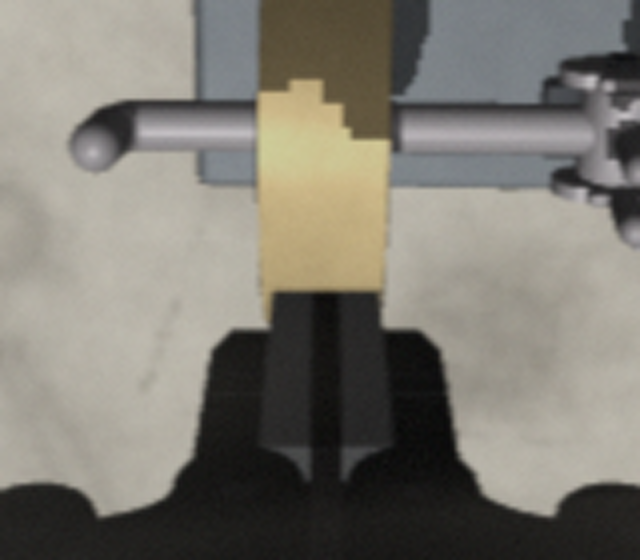

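```bash
python3 -c "
from h import *
S=load('s6');W=load('w6');p=np.array([.526,-.1356,.2085])
for dz in (.01,.015,.02,.025): print(dz,np.round(proj(W,p+[0,.011,dz]),1),np.round(proj(W,p+[0,.0,dz]),1),np.round(proj(W,p+[0.011,.011,dz]),1))
t5=load('s5')
"
```

```text
0.01 [319.7 241.1] [319.7 259.7] [340.5 241.1]
0.015 [319.7 245.2] [319.7 264.2] [341.1 245.2]
0.02 [319.7 249.5] [319.7 269. ] [341.7 249.5]
0.025 [319.7 254.1] [319.7 274.1] [342.4 254.1]
```

```bash

python3 -m pendant '[[[0,0,0,0,0,0],[0,0,0,0,0,0],[0,0,0,0,0,0]]]' 0.6
python3 -c "
from h import *
o,M=st();p=np.array(o['eef_pos']);S=snap('side','s7');W=snap('wrist','w7')
a=cv2.imread('pics/s7.png')[130:240,280:360].copy(); a=cv2.resize(a,None,fx=5,fy=5,interpolation=cv2.INTER_CUBIC)
for d in (0,.01,.02,.03):
  u,v=proj(S,p+[0,-.011,d]);cv2.circle(a,(int((u-280)*5),int((v-130)*5)),2,(0,0,255),-1)
b=cv2.imread('pics/w7.png')[180:320,240:400];b=cv2.resize(b,None,fx=4,fy=4,interpolation=cv2.INTER_CUBIC)
for d in (0,.01,.02,.03):
  u,v=proj(W,p+[0.0,.011,d]);cv2.circle(b,(int((u-240)*4),int((v-180)*4)),2,(0,0,255),-1)
cv2.imwrite('pics/s7z.png',a);cv2.imwrite('pics/w7z.png',b)
"
```

```text
time_s: 10.98
eef_pos: [0.5241, -0.1346, 0.2043]
eef_rot: [-0.002, 0.706, 0.708, -0.001]
wrist_force: [0.1, -0.4, 0.2]
opening: 0.396
t 10.975 p [ 0.5241 -0.1346  0.2043] F [ 0.09 -0.44  0.23] op 0.39599308834058455
[[-0.002  1.    -0.004]
 [ 1.     0.002  0.002]
 [ 0.002 -0.004 -1.   ]]
```

View pics/s7z.png

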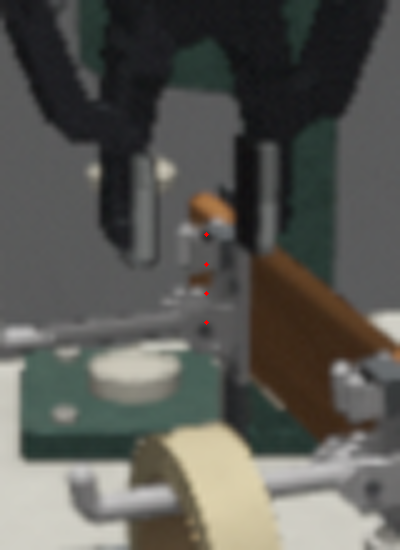

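View pics/w7z.png

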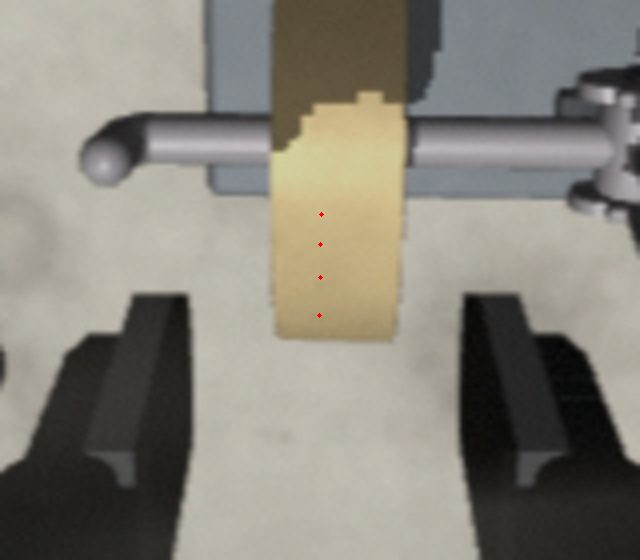

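Both the side and wrist views show the fingertips about 23 mm short of the reported TCP, so the fingers closed just above the tape. I'll correct for that and go lower.

```bash

python3 -m pendant '[[[-0.004,0.012,0.15,0.001,0,0],[0,0,0.15,0,0,0],[0,0,0,0,0,0]]]'
python3 -c "
from h import *
goal([.5265,-.1355,.126],np.array([[0,1,0],[1,0,0],[0,0,-1]],float))"
```

```text
time_s: 11.45
eef_pos: [0.5271, -0.1357, 0.1441]
eef_rot: [-0.002, 0.706, 0.708, -0.002]
wrist_force: [-0.1, 0.1, 0.3]
opening: 0.399
t 11.45 p [ 0.5271 -0.1357  0.1441] F [-0.09  0.12  0.27] op 0.3987281195466745
[[-0.002  1.    -0.005]
 [ 1.     0.002  0.001]
 [ 0.001 -0.005 -1.   ]]
shift units [ 0.0011 -0.0024  0.0903]
turn units [-0.0017 -0.0002  0.0006]
```

```bash

python3 -m pendant '[[[0,-0.003,0.085,-0.001,0,0],[0,0,0,0,0,0],[0,0,0.015,0,0,0],[0,0,0,0,0,0]]]'
python3 -c "
from h import *
goal([.5265,-.1355,.126],np.array([[0,1,0],[1,0,0],[0,0,-1]],float))
o,M=st();p=np.array(o['eef_pos']);S=snap('side','s8');W=snap('wrist','w8')
a=cv2.imread('pics/s8.png')[150:250,280:360].copy(); a=cv2.resize(a,None,fx=5,fy=5,interpolation=cv2.INTER_CUBIC)
b=cv2.imread('pics/w8.png')[180:320,240:400];b=cv2.resize(b,None,fx=4,fy=4,interpolation=cv2.INTER_CUBIC)
cv2.imwrite('pics/s8z.png',a);cv2.imwrite('pics/w8z.png',b)
"
```

```text
time_s: 11.95
eef_pos: [0.5282, -0.1366, 0.126]
eef_rot: [0.001, 0.706, 0.708, 0.0]
wrist_force: [0.4, 0.5, 0.2]
opening: 0.397
t 11.95 p [ 0.5282 -0.1366  0.126 ] F [0.36 0.5  0.24] op 0.3972949762360628
[[-0.002  1.     0.002]
 [ 1.     0.002 -0.002]
 [-0.002  0.002 -1.   ]]
shift units [ 0.0057 -0.0085  0.0002]
turn units [0.0007 0.0005 0.0006]
t 11.95 p [ 0.5282 -0.1366  0.126 ] F [0.36 0.5  0.24] op 0.3972949762360628
[[-0.002  1.     0.002]
 [ 1.     0.002 -0.002]
 [-0.002  0.002 -1.   ]]
```

View pics/s8z.png

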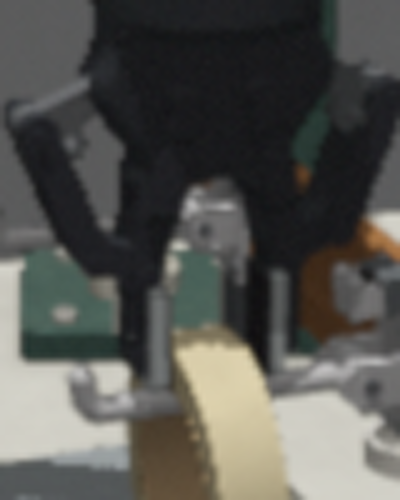

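View pics/w8z.png

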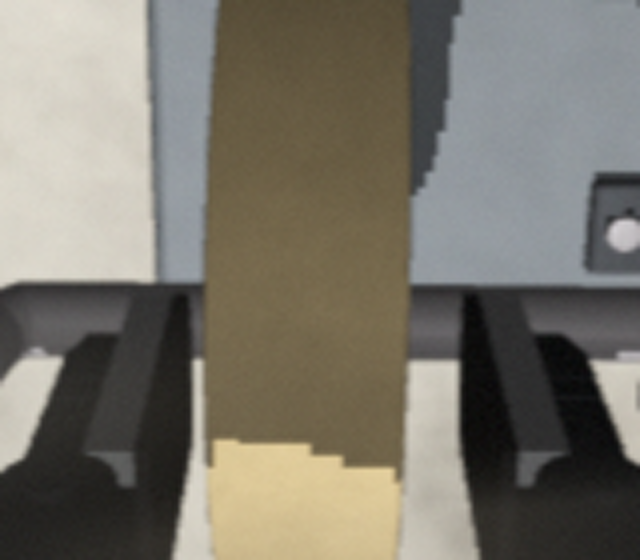

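The fingers now straddle the tape wall with their tips at the rod's top. Closing.

```bash

python3 -m pendant '[[[0.004,-0.01,-0.005,0,0,0],[0,0,0,0,0,0],[0,0,0,0,0,0],[0,0,0,0,0,0]]]' 1
python3 -c "
from h import *
goal([.5265,-.1355,.126],np.array([[0,1,0],[1,0,0],[0,0,-1]],float))"
```

```text
time_s: 12.55
eef_pos: [0.5265, -0.136, 0.1279]
eef_rot: [0.002, 0.706, 0.708, 0.0]
wrist_force: [-0.1, -0.7, -0.7]
opening: 0.26
t 12.55 p [ 0.5265 -0.136   0.1279] F [-0.06 -0.69 -0.73] op 0.2604223927804008
[[-0.002  1.     0.004]
 [ 1.     0.002 -0.002]
 [-0.002  0.004 -1.   ]]
shift units [ 0.0025 -0.0002  0.0093]
turn units [0.0011 0.0007 0.0007]
```

```bash

python3 -m pendant '[[[0,0,-0.06,0,0,0],[0,0,-0.06,0,0,0],[0,0,-0.02,0,0,0],[0,0,0,0,0,0]]]'
python3 -c "
from h import *
goal([.448,-.1355,.151],np.array([[0,1,0],[1,0,0],[0,0,-1]],float))
S=snap('side','s9')
a=cv2.imread('pics/s9.png')[150:320,280:360].copy(); a=cv2.resize(a,None,fx=3.5,fy=3.5,interpolation=cv2.INTER_CUBIC);cv2.imwrite('pics/s9z.png',a)"
```

```text
time_s: 13.05
eef_pos: [0.527, -0.1362, 0.1587]
eef_rot: [0.003, 0.706, 0.708, 0.001]
wrist_force: [-0.1, 0.4, -1.7]
opening: 0.261
t 13.05 p [ 0.527  -0.1362  0.1587] F [-0.07  0.36 -1.67] op 0.26113920033588334
[[-0.002  1.     0.005]
 [ 1.     0.002 -0.003]
 [-0.003  0.005 -1.   ]]
shift units [ 0.0043 -0.395   0.0367]
turn units [0.0016 0.0009 0.0007]
```

View pics/s9z.png

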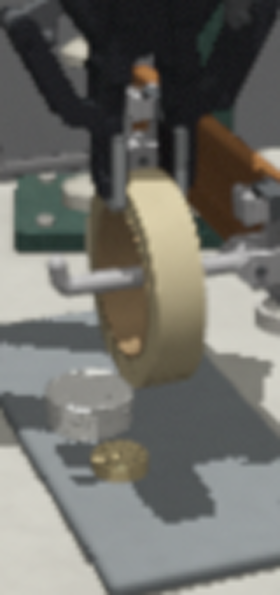

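```bash

python3 -m pendant '[[[0,-0.1,0.01,0,0,0],[0,-0.12,0.01,0,0,0],[0,-0.12,0.01,0,0,0],[0,-0.08,0,0,0,0],[0,0,0,0,0,0]]]'
python3 -c "
from h import *
goal([.445,.0335,.155],np.array([[0,1,0],[1,0,0],[0,0,-1]],float))
S=snap('side','s10')
a=cv2.imread('pics/s10.png')[150:320,260:360].copy(); a=cv2.resize(a,None,fx=3.5,fy=3.5,interpolation=cv2.INTER_CUBIC);cv2.imwrite('pics/s10z.png',a)"
```

```text
time_s: 13.72
eef_pos: [0.4398, -0.1357, 0.1503]
eef_rot: [0.002, 0.706, 0.708, 0.0]
wrist_force: [0.4, -0.1, 0.5]
opening: 0.26
t 13.725 p [ 0.4398 -0.1357  0.1503] F [ 0.42 -0.06  0.52] op 0.2600882054937996
[[-0.002  1.     0.003]
 [ 1.     0.002 -0.002]
 [-0.002  0.003 -1.   ]]
shift units [ 0.8459  0.028  -0.0247]
turn units [0.0009 0.0005 0.0008]
```

View pics/s10z.png

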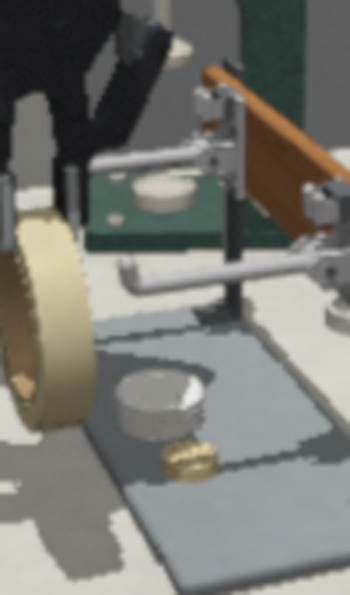

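```bash

python3 -m pendant '[[[0.2,0,0,0,0,0],[0.25,0,0,0,0,0],[0.22,0,-0.01,0,0,0],[0.16,0,-0.01,0,0,0],[0,0,0,0,0,0]]]'
python3 -c "
from h import *
goal([.445,.0335,.155],np.array([[0,1,0],[1,0,0],[0,0,-1]],float))
"
```

```text
time_s: 14.4
eef_pos: [0.4446, 0.0342, 0.1551]
eef_rot: [0.003, 0.707, 0.707, 0.002]
wrist_force: [0.0, -0.5, -0.2]
opening: 0.262
t 14.4 p [0.4446 0.0342 0.1551] F [ 0.   -0.5  -0.24] op 0.26214330847237555
[[-0.001  1.     0.007]
 [ 1.     0.001 -0.002]
 [-0.002  0.007 -1.   ]]
shift units [-0.0035  0.0019  0.0006]
turn units [0.0024 0.0007 0.0002]
```

```bash

python3 -c "
from h import *
W=snap('wrist','w11');S=snap('side','s11')
for X in ([.4995,.0335,.14],[.4995,.0335,.152],[.5855,.0335,.14]): print(np.round(proj(W,np.array(X)),1),np.round(proj(S,np.array(X)),1))
a=cv2.imread('pics/s11.png')[130:290,260:360].copy(); a=cv2.resize(a,None,fx=3.7,fy=3.7,interpolation=cv2.INTER_CUBIC);cv2.imwrite('pics/s11z.png',a)"
```

```text
[408.6 241.2] [278.5 198.1]
[414.2 249.8] [278.3 192.5]
[546.4 240.9] [319.  193.2]
```

View pics/s11z.png

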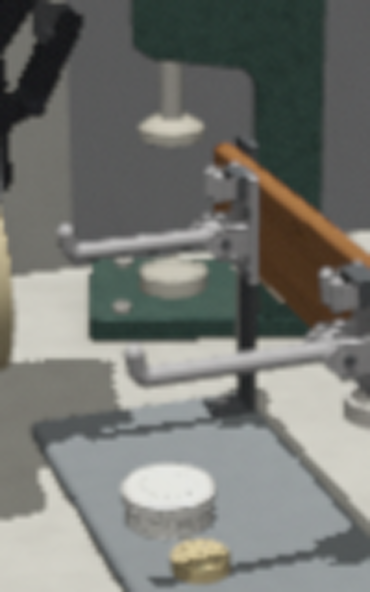

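View pics/w11.png

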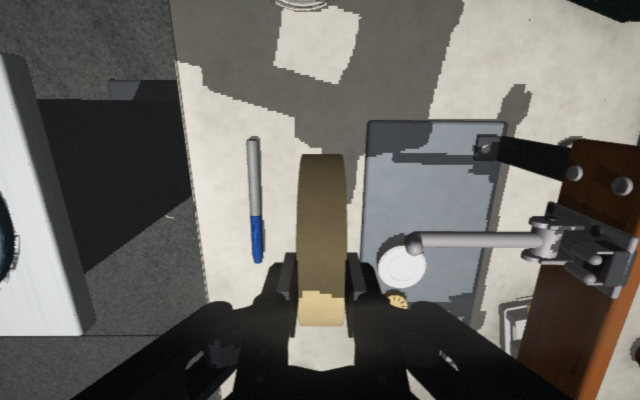

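```bash

python3 -c "
from h import *
T=load('top0');S=load('side0')
print(tri((T,80,186),(S,260,93)))
print(tri((T,121,140),(S,299,121)))
for z in (.2,.25,.3): print(z,onplane(T,150,78,2,z),onplane(T,180,92,2,z),onplane(T,150,152,2,z))
print(onplane(S,296,122,1,.15),onplane(S,347,122,1,.15))
"
```

```text
(array([0.52845329, 0.27495892, 0.31354506]), [np.float64(1.0443768753003615e-05), np.float64(1.0443768752925199e-05)])
(array([0.6121607 , 0.24597816, 0.24816078]), [np.float64(0.0007145578028201309), np.float64(0.0007145578028202811)])
0.2 [0.73237431 0.22195323 0.2       ] [0.70830734 0.16845865 0.2       ] [0.60097328 0.21544038 0.2       ]
0.25 [0.71558117 0.20365301 0.25      ] [0.69299061 0.15344009 0.25      ] [0.59224103 0.19753969 0.25      ]
0.3 [0.69878803 0.18535278 0.3       ] [0.67767388 0.13842153 0.3       ] [0.58350878 0.179639   0.3       ]
[0.57543685 0.15       0.26576054] [0.69548914 0.15       0.25782663]
```

```bash

python3 -m pendant '[[[-0.003,0.1,0,0.002,0,0],[0,0.13,0,0,0,0],[0,0.13,0,0,0,0],[0,0.1,0,0,0,0],[0,0,0,0,0,0]]]'
python3 -c "
from h import *
goal([.541,.0335,.128],np.array([[0,1,0],[1,0,0],[0,0,-1]],float))
S=snap('side','s12')
a=cv2.imread('pics/s12.png')[130:290,260:360].copy(); a=cv2.resize(a,None,fx=3.7,fy=3.7,interpolation=cv2.INTER_CUBIC);cv2.imwrite('pics/s12z.png',a)"
```

```text
time_s: 15.12
eef_pos: [0.541, 0.0248, 0.1543]
eef_rot: [0.002, 0.71, 0.704, -0.002]
wrist_force: [-0.5, 1.0, -1.4]
opening: 0.255
t 15.125 p [0.541  0.0248 0.1543] F [-0.51  0.95 -1.38] op 0.2551803923066948
[[ 0.009  1.     0.   ]
 [ 1.    -0.009 -0.005]
 [-0.005  0.    -1.   ]]
shift units [ 0.0441 -0.0006  0.1311]
turn units [ 0.0001  0.0015 -0.0029]
```

View pics/s12z.png

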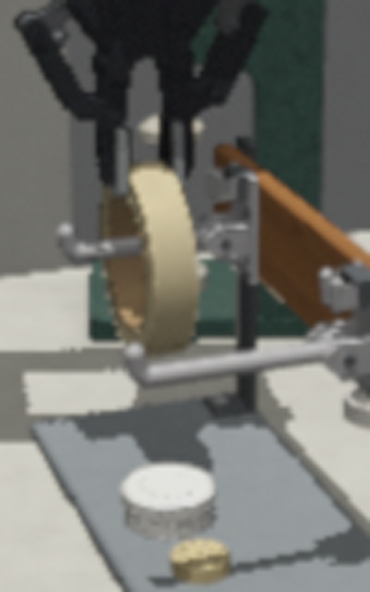

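```bash

python3 -m pendant '[[[0.044,0,0,0,0,-0.003],[0,0,0.05,0,0,0],[0,0,0.04,0,0,0],[0,0,0,0,0,0]]]'
python3 -c "
from h import *
goal([.541,.0335,.128],np.array([[0,1,0],[1,0,0],[0,0,-1]],float))"
```

```text
time_s: 15.68
eef_pos: [0.5377, 0.0339, 0.134]
eef_rot: [0.001, 0.707, 0.707, -0.003]
wrist_force: [0.2, -0.6, -0.4]
opening: 0.26
t 15.675 p [0.5377 0.0339 0.134 ] F [ 0.23 -0.65 -0.38] op 0.2599662313487846
[[-0.     1.    -0.003]
 [ 1.     0.    -0.004]
 [-0.004 -0.003 -1.   ]]
shift units [-0.0018  0.0164  0.0302]
turn units [-0.0009  0.0014  0.0002]
```

```bash

python3 -m pendant '[[[0,0.01,0.025,0,0.001,0],[0,0,0,0,0,0],[0,0,0,0,0,0]]]'
python3 -m pendant '[[[0,0,0.015,0,0,0],[0,0,0,0,0,0]]]'
python3 -c "
from h import *
goal([.541,.0335,.128],np.array([[0,1,0],[1,0,0],[0,0,-1]],float))"
```

```text
time_s: 16.05
eef_pos: [0.54, 0.0338, 0.1289]
eef_rot: [-0.0, 0.707, 0.707, -0.001]
wrist_force: [0.5, -0.3, -0.6]
opening: 0.258
time_s: 16.3
eef_pos: [0.5408, 0.0336, 0.1271]
eef_rot: [0.0, 0.707, 0.707, -0.001]
wrist_force: [-1.6, 0.0, 2.4]
opening: 0.266
t 16.3 p [0.5408 0.0336 0.1271] F [-1.62  0.03  2.41] op 0.2658809611244032
[[-0.001  1.    -0.001]
 [ 1.     0.001 -0.002]
 [-0.002 -0.001 -1.   ]]
shift units [-0.0003  0.0012 -0.0043]
turn units [-0.0002  0.0006  0.0002]
```

```bash

python3 -m pendant '[[[0,0,0,0,0,0],[0,0,0,0,0,0],[0,0,-0.1,0,0,0],[0,0,-0.25,0,0,0],[0,0,-0.25,0,0,0],[0,0,0,0,0,0]]]' 0.64
python3 -c "
from h import *
st()
W=snap('wrist','w13');S=snap('side','s13')
a=cv2.imread('pics/s13.png')[130:290,260:360].copy(); a=cv2.resize(a,None,fx=3.7,fy=3.7,interpolation=cv2.INTER_CUBIC);cv2.imwrite('pics/s13z.png',a)"
```

```text
time_s: 17.05
eef_pos: [0.5403, 0.0339, 0.2492]
eef_rot: [-0.001, 0.707, 0.707, -0.001]
wrist_force: [0.2, -0.1, -0.0]
opening: 0.359
t 17.05 p [0.5403 0.0339 0.2492] F [ 0.18 -0.12 -0.04] op 0.3594831312062336
[[-0.     1.    -0.003]
 [ 1.     0.    -0.001]
 [-0.001 -0.003 -1.   ]]
```

View pics/s13z.png

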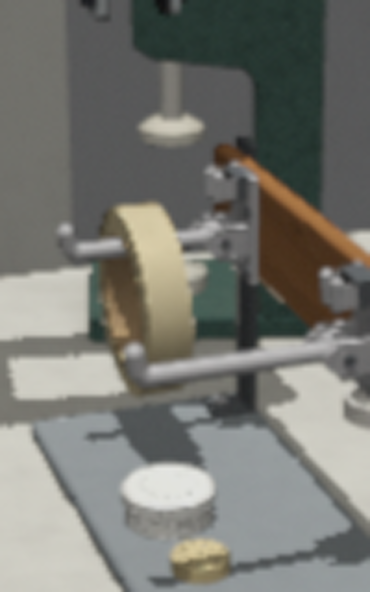

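View pics/w13.png

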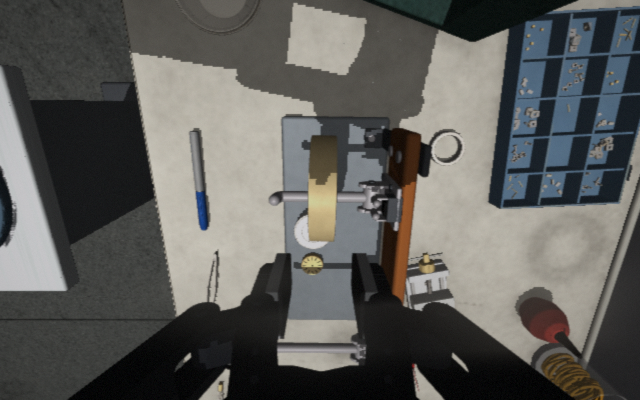

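Tape is hanging on the short rod, and the long rod is empty. Next I turn the wrist back and go over to the long rod.

```bash

python3 -m pendant '[[[-0.25,-0.04,-0.05,0,0,0.055],[-0.28,0,0,0,0,0.055],[-0.28,0,0,0,0,0.055],[0,0,0,0,0,0.055],[0,0,0,0,0,0.055],[0,0,0,0,0,0.056],[0,0,0,0,0,0.056],[0,0,0,0,0,0.056],[0,0,0,0,0,0.056]]]' 0.6
python3 -c "
from h import *
goal([.505,-.1355,.20],np.diag([1.,-1,-1]))"
```

```text
time_s: 18.27
eef_pos: [0.4903, -0.1248, 0.2356]
eef_rot: [-0.006, 0.999, -0.024, -0.02]
wrist_force: [0.2, 0.4, -0.4]
opening: 0.404
t 18.275 p [ 0.4903 -0.1248  0.2356] F [ 0.25  0.42 -0.38] op 0.40433372879160234
[[ 0.998 -0.049 -0.039]
 [-0.048 -0.999  0.014]
 [-0.039 -0.012 -0.999]]
shift units [0.083  0.052  0.1741]
turn units [-0.0041  0.0125 -0.0154]
```

```bash

python3 -m pendant '[[[0.08,0.05,0.1,-0.004,0.0125,-0.015],[0,0,0,0,0,0],[0,0,0,0,0,0]]]'
python3 -c "
from h import *
goal([.5045,-.1355,.105],np.diag([1.,-1,-1]))
W=snap('wrist','w14')
for X in ([.4845,-.1355,.152],[.5845,-.1355,.14],[.5045,-.1355,.14]): print(np.round(proj(W,np.array(X)),1))
b=cv2.imread('pics/w14.png')[120:340,220:420];cv2.imwrite('pics/w14z.png',cv2.resize(b,None,fx=2.7,fy=2.7,interpolation=cv2.INTER_CUBIC))
"
```

```text
time_s: 18.65
eef_pos: [0.5025, -0.1339, 0.21]
eef_rot: [-0.002, 1.0, -0.002, -0.004]
wrist_force: [0.0, -0.3, 1.0]
opening: 0.403
t 18.65 p [ 0.5025 -0.1339  0.21  ] F [ 0.03 -0.31  0.99] op 0.40285762771374356
[[ 1.    -0.004 -0.007]
 [-0.004 -1.     0.005]
 [-0.007 -0.004 -1.   ]]
shift units [0.014  0.0103 0.5249]
turn units [-0.0014  0.0023 -0.0011]
[323.3 238.6]
[323.3 101. ]
[323.3 208.8]
```

View pics/w14z.png

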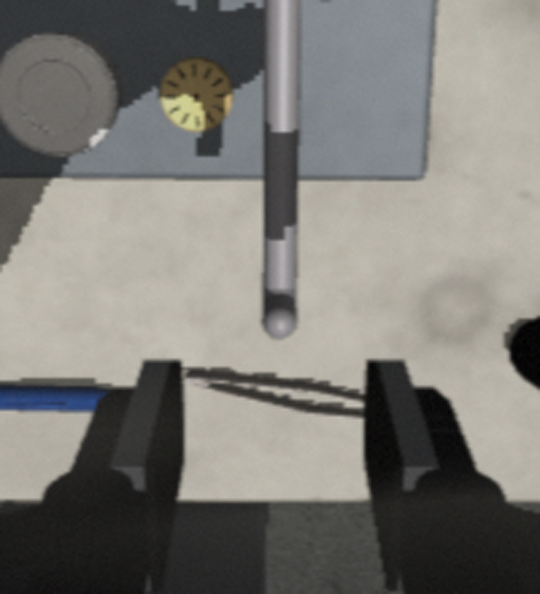

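```bash

python3 -m pendant '[[[0.014,0.01,0.15,-0.001,0.002,-0.001],[0,0,0.2,0,0,0],[0,0,0.15,0,0,0],[0,0,0,0,0,0]]]'
python3 -c "
from h import *
goal([.5045,-.1355,.105],np.diag([1.,-1,-1]))"
```

```text
time_s: 19.2
eef_pos: [0.5062, -0.1358, 0.1104]
eef_rot: [0.0, 1.0, -0.0, 0.001]
wrist_force: [0.3, 0.6, -0.6]
opening: 0.4
t 19.2 p [ 0.5062 -0.1358  0.1104] F [ 0.34  0.62 -0.61] op 0.4004790589729483
[[ 1.    -0.001  0.002]
 [-0.001 -1.    -0.   ]
 [ 0.002  0.    -1.   ]]
shift units [-0.0085 -0.0013  0.0269]
turn units [ 0.0001 -0.0005 -0.0003]
```

```bash

python3 -m pendant '[[[-0.008,-0.001,0.03,0,0,0],[0,0,0,0,0,0],[0,0,0,0,0,0]]]' 1
python3 -m pendant '[[[0,0,0,0,0,0],[0,0,0,0,0,0]]]' 1
python3 -c "
from h import *
goal([.5045,-.1355,.105],np.diag([1.,-1,-1]))
S=snap('side','s15')
a=cv2.imread('pics/s15.png')[130:290,260:360].copy(); a=cv2.resize(a,None,fx=3.7,fy=3.7,interpolation=cv2.INTER_CUBIC);cv2.imwrite('pics/s15z.png',a)"
```

```text
time_s: 19.58
eef_pos: [0.505, -0.1354, 0.1068]
eef_rot: [0.0, 1.0, -0.0, 0.001]
wrist_force: [-0.4, 0.2, -1.9]
opening: 0.089
time_s: 19.82
eef_pos: [0.505, -0.1355, 0.1073]
eef_rot: [0.0, 1.0, -0.001, 0.001]
wrist_force: [-0.2, 0.6, -2.8]
opening: 0.092
t 19.825 p [ 0.505  -0.1355  0.1073] F [-0.21  0.58 -2.82] op 0.0923250094178989
[[ 1.    -0.001  0.003]
 [-0.001 -1.    -0.001]
 [ 0.003  0.001 -1.   ]]
shift units [-0.0027  0.0002  0.0117]
turn units [ 0.0002 -0.0009 -0.0003]
```

View pics/s15z.png

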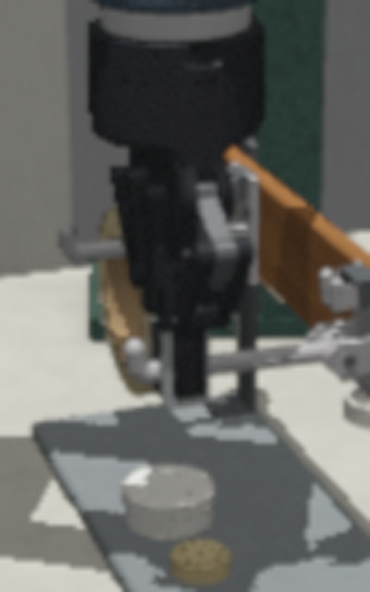

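```bash

sed -i '/^def arc/,$d' h.py
cat >> h.py <<'E'
def arc(cx=.5845,cz=.1073,r=.0797):
    o=telemetry.get_obs(); p=np.array(o['eef_pos']); x=p[0]-cx; z=p[2]-cz; th=np.arctan2(-x,z); F=np.array(o['wrist_force'])
    t=np.array([np.cos(th),0,np.sin(th)]) # closing direction
    print('t %.2f th %.3f rad(%.1f) r %.1f y %.1f Ftan %.1f Frad %.1f F %s Ty %.2f'%(o['time_s'],th,np.degrees(th),np.hypot(x,z)*1e3,p[1]*1e3,F@t,F@np.array([-np.sin(th),0,np.cos(th)]),np.round(F,1),o['torque'][1]))
    return th
def nxt(dths,cx=.5845,cz=.1073,r=.0797):
    th=arc(cx,cz,r); o=telemetry.get_obs(); p=np.array(o['eef_pos']); q=o['eef_rot']; M=R.from_quat([q[1],q[2],q[3],q[0]]).as_matrix()
    for d in dths:
        T=np.array([cx-r*np.sin(th-d),p[1],cz+r*np.cos(th-d)]); print(d,np.round(M.T@(T-p)/.2,4)); 
    print('turn',np.round(R.from_matrix(M.T@np.diag([1.,-1,-1])).as_rotvec()/np.pi,4))
E
python3 -m pendant '[[[0.006,0,-0.069,0,0,0],[0.018,0,-0.067,0,0,0]]]'
python3 -c "
from h import *
nxt([.17,.1])"
```

```text
time_s: 20.12
eef_pos: [0.5122, -0.1355, 0.1354]
eef_rot: [0.0, 1.0, -0.001, 0.004]
wrist_force: [5.9, 1.0, -9.4]
opening: 0.092
t 20.12 th 1.201 rad(68.8) r 77.6 y -135.5 Ftan -6.6 Frad -8.9 F [ 5.9  1.  -9.4] Ty -0.50
0.17 [ 0.0205  0.     -0.0644]
0.1 [ 0.0068  0.     -0.0401]
turn [ 0.0002 -0.0025 -0.0005]
```

```bash

python3 -m pendant '[[[0.018,0,-0.066,0,-0.002,0],[0.036,0,-0.06,0,0,0]]]'
python3 -c "
from h import *
nxt([.17,.1])"
```

```text
time_s: 20.38
eef_pos: [0.5276, -0.1356, 0.1618]
eef_rot: [0.001, 1.0, -0.001, 0.006]
wrist_force: [9.4, -1.0, -18.6]
opening: 0.09
t 20.38 th 0.806 rad(46.2) r 78.8 y -135.6 Ftan -6.9 Frad -19.7 F [  9.4  -1.  -18.6] Ty -0.77
0.17 [ 0.0481 -0.     -0.0472]
0.1 [ 0.0261 -0.     -0.0301]
turn [ 0.0004 -0.0039 -0.0007]
```

```bash

python3 -m pendant '[[[0.03,0,-0.012,0,-0.003,0],[0,0,0,0,0,0]]]'
python3 -c "
from h import *
nxt([.1,.05],r=.077)"
```

```text
time_s: 20.62
eef_pos: [0.5336, -0.1358, 0.1661]
eef_rot: [0.001, 1.0, -0.001, 0.001]
wrist_force: [14.3, -0.2, -15.0]
opening: 0.082
t 20.62 th 0.714 rad(40.9) r 77.8 y -135.8 Ftan 1.0 Frad -20.7 F [ 14.3  -0.2 -15. ] Ty -2.26
0.1 [ 0.0329 -0.     -0.0207]
0.05 [ 0.0174 -0.     -0.0092]
turn [ 0.0007 -0.0003 -0.0006]
```

```bash

python3 -m pendant '[[[0.013,0,0.015,0,0,0],[0,0,0,0,0,0]]]'
python3 -c "
from h import *
nxt([.1,.05],r=.076)
S=snap('side','s16')
a=cv2.imread('pics/s16.png')[130:290,260:360].copy(); a=cv2.resize(a,None,fx=3.7,fy=3.7,interpolation=cv2.INTER_CUBIC);cv2.imwrite('pics/s16z.png',a)"
```

```text
time_s: 20.88
eef_pos: [0.5372, -0.136, 0.1658]
eef_rot: [0.001, 1.0, -0.001, 0.002]
wrist_force: [18.8, 1.6, -16.3]
opening: 0.083
t 20.88 th 0.680 rad(39.0) r 75.2 y -136.0 Ftan 4.4 Frad -24.5 F [ 18.8   1.6 -16.3] Ty -3.44
0.1 [ 0.0284  0.     -0.0253]
0.05 [ 0.0127  0.     -0.0145]
turn [ 0.0009 -0.0012 -0.0007]
```

View pics/s16z.png

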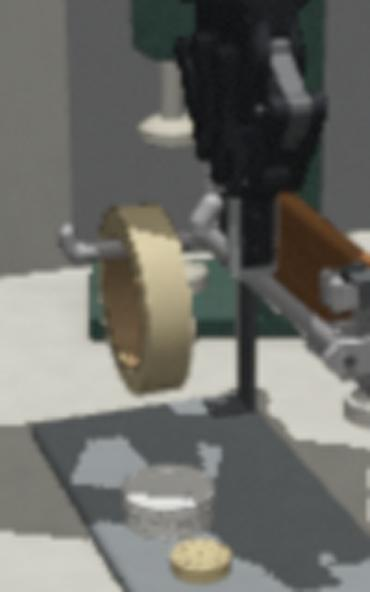

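```bash

python3 -c "
from h import *
W=snap('wrist','w16')
S=load('s16')
a=cv2.imread('pics/s16.png')[175:235,290:370].copy(); a=cv2.resize(a,None,fx=9,fy=9,interpolation=cv2.INTER_CUBIC)
for th in (.6,.7,.8,.9):
  for r in (.04,.08,.1):
    u,v=proj(S,np.array([.5845-r*np.sin(th),-.1355,.14+r*np.cos(th)]));cv2.circle(a,(int((u-290+.5)*9),int((v-175+.5)*9)),3,(0,0,255) if th!=.7 else (0,255,0),-1)
cv2.imwrite('pics/s16z.png',a)
b=cv2.imread('pics/w16.png')[120:340,220:420];cv2.imwrite('pics/w16z.png',cv2.resize(b,None,fx=2.7,fy=2.7,interpolation=cv2.INTER_CUBIC))
"
```

View pics/s16z.png

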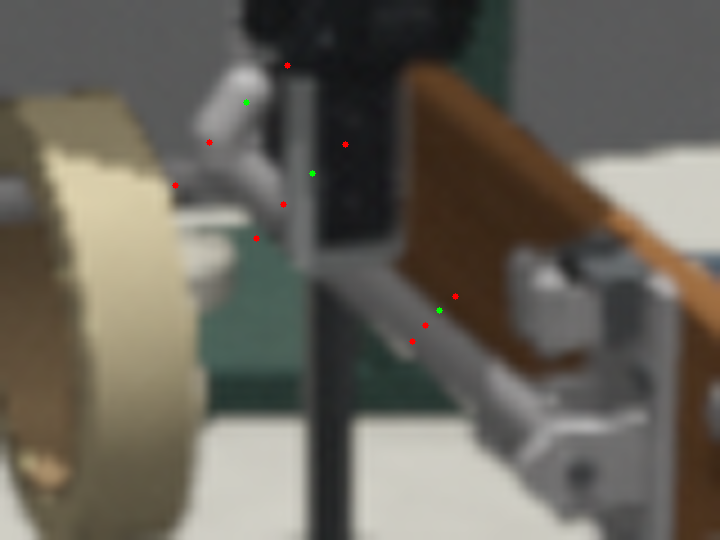

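View pics/w16z.png

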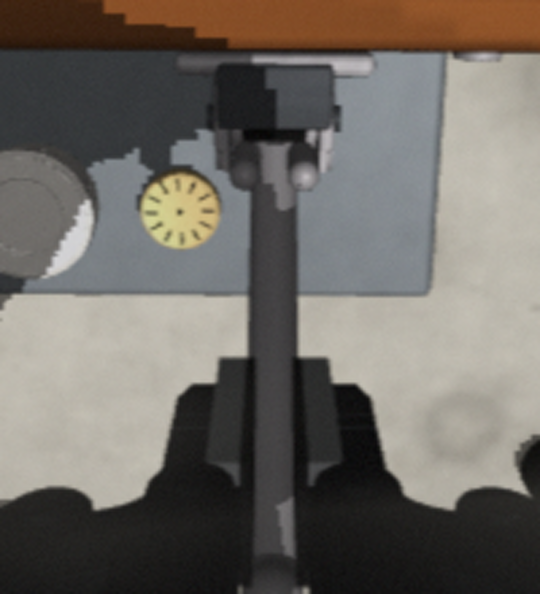

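The rod lagged and slid to the very fingertips: it is at about 0.83 rad while the fingers sit at 0.68. I'll release it so it swings out, and inspect before trying again.

```bash

python3 -m pendant '[[[0,0,0,0,0,0],[0,0,0,0,0,0],[0,0,0,0,0,0],[0,0,-0.2,0,0,0],[0,0,-0.25,0,0,0],[0,0,0,0,0,0]]]' 0.6
python3 -c "
from h import *
o,M=st();print(np.round(o['q'],2))
S=snap('side','s17')
a=cv2.imread('pics/s17.png')[130:290,260:370].copy(); a=cv2.resize(a,None,fx=3.7,fy=3.7,interpolation=cv2.INTER_CUBIC);cv2.imwrite('pics/s17z.png',a)"
```

```text
time_s: 21.72
eef_pos: [0.537, -0.1367, 0.2602]
eef_rot: [0.003, 1.0, -0.001, 0.003]
wrist_force: [-0.0, -0.4, -0.2]
opening: 0.399
t 21.725 p [ 0.537  -0.1367  0.2602] F [-0.01 -0.42 -0.19] op 0.3990918764559343
[[ 1.    -0.002  0.005]
 [-0.002 -1.    -0.005]
 [ 0.005  0.005 -1.   ]]
[-0.46  0.09  1.61 -0.    1.44  1.11]
```

View pics/s17z.png

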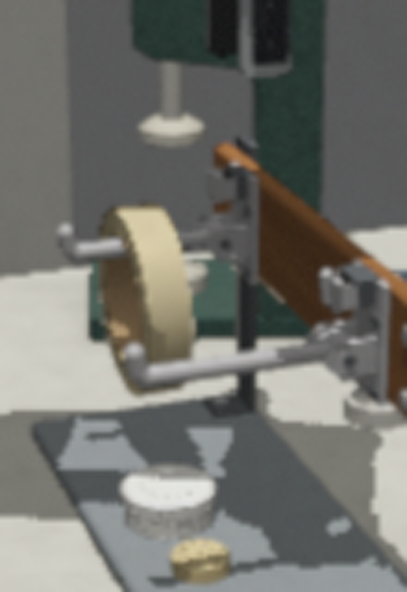

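```bash

python3 -m pendant '[[[-0.15,0.2,0,0,0,0],[0,0.2,0,0.055,0,0],[0,0,0,0.055,0,0],[0,0,0,0.056,0,0],[0,0,0,0.056,0,0],[0,0,0,0.056,0,0],[0,0,0,0,0,0]]]' 1
python3 -c "
from h import *
b=np.radians(50);M=np.array([[1,0,0],[0,-np.cos(b),np.sin(b)],[0,-np.sin(b),-np.cos(b)]])
goal([.5045,-.175,.125],M); print(np.round(telemetry.get_obs()['q'],2))
S=snap('side','s18')"
```

```text
time_s: 22.65
eef_pos: [0.5009, -0.2143, 0.2491]
eef_rot: [-0.438, 0.899, -0.002, -0.002]
wrist_force: [0.9, 0.3, -0.9]
opening: -0.0
t 22.65 p [ 0.5009 -0.2143  0.2491] F [ 0.86  0.27 -0.91] op -7.963110142459868e-05
[[ 1.    -0.005 -0.003]
 [-0.001 -0.616  0.788]
 [-0.006 -0.788 -0.616]]
shift units [0.0215 0.3676 0.537 ]
turn units [-0.0111  0.001  -0.0016]
[-0.93  0.53  1.35  0.54  2.01  0.68]
```

View pics/s18.png

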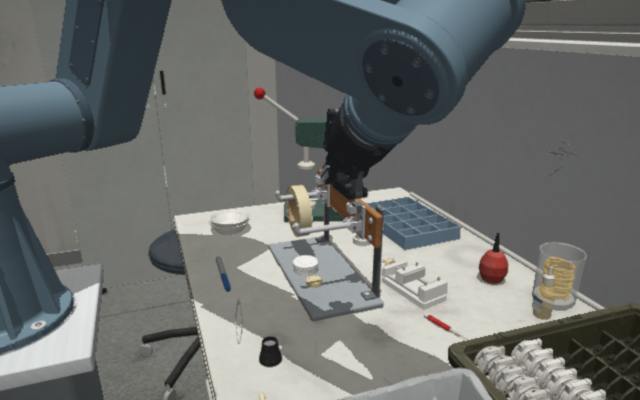

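```bash

python3 -m pendant '[[[0.01,0.12,0.1,-0.005,0,-0.001],[0.01,0.15,0.15,-0.005,0,0],[0,0.12,0.25,0,0,0],[0,0,0.05,0,0,0],[0,0,0,0,0,0]]]'
python3 -c "
from h import *
b=np.radians(50);M=np.array([[1,0,0],[0,-np.cos(b),np.sin(b)],[0,-np.sin(b),-np.cos(b)]])
goal([.5045,-.175,.125],M);goal([.5045,-.1065,.066],M)
S=snap('side','s19')
a=cv2.imread('pics/s19.png')[90:330,220:420].copy(); a=cv2.resize(a,None,fx=2.4,fy=2.4,interpolation=cv2.INTER_CUBIC);cv2.imwrite('pics/s19z.png',a)"
```

```text
time_s: 23.32
eef_pos: [0.5092, -0.1781, 0.1249]
eef_rot: [-0.41, 0.912, 0.007, 0.002]
wrist_force: [0.4, -1.4, -0.0]
opening: -0.0
t 23.325 p [ 0.5092 -0.1781  0.1249] F [ 0.43 -1.39 -0.03] op -0.0002883680107025989
[[ 1.     0.014 -0.001]
 [ 0.011 -0.664  0.748]
 [ 0.01  -0.747 -0.664]]
shift units [-0.0233 -0.0108  0.0113]
turn units [0.009  0.0005 0.0046]
t 23.325 p [ 0.5092 -0.1781  0.1249] F [ 0.43 -1.39 -0.03] op -0.0002883680107025989
[[ 1.     0.014 -0.001]
 [ 0.011 -0.664  0.748]
 [ 0.01  -0.747 -0.664]]
shift units [-0.0226 -0.0178  0.4632]
turn units [0.009  0.0005 0.0046]
```

View pics/s19z.png

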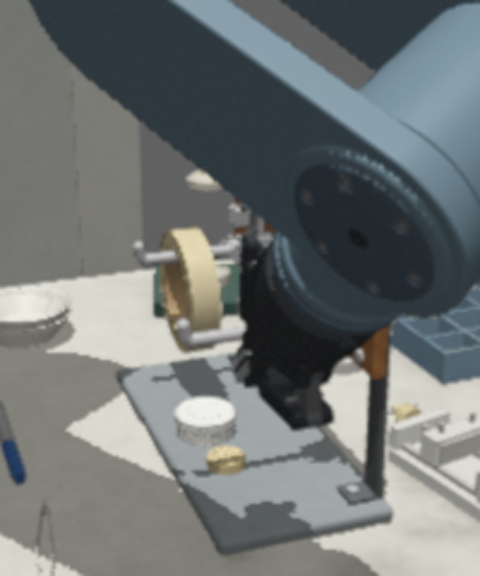

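```bash

python3 -c "
from h import *
W=snap('wrist','w19')
for X in ([.4845,-.1355,.152],[.5845,-.1355,.14],[.5045,-.1355,.14]): print(np.round(proj(W,np.array(X)),1))
"
```

```text
[243.  275.2]
[251.1 112.5]
[257.9 241.7]
```

View pics/w19.png

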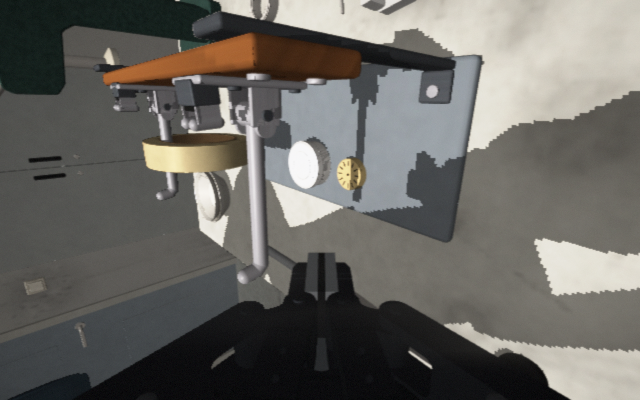

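```bash

python3 -m pendant '[[[-0.02,0,0.15,0.009,0,0.004],[0,0,0.18,0,0,0],[0,0,0.15,0,0,0],[0,0,0,0,0,0]]]'
python3 -c "
from h import *
b=np.radians(50);M=np.array([[1,0,0],[0,-np.cos(b),np.sin(b)],[0,-np.sin(b),-np.cos(b)]])
goal([.5045,-.1065,.066],M)
W=snap('wrist','w20')"
```

```text
time_s: 23.92
eef_pos: [0.5102, -0.1124, 0.0681]
eef_rot: [-0.416, 0.909, 0.002, 0.006]
wrist_force: [0.4, -0.2, -0.3]
opening: 0.004
t 23.925 p [ 0.5102 -0.1124  0.0681] F [ 0.37 -0.18 -0.31] op 0.004242417712740179
[[ 1.     0.009  0.009]
 [-0.001 -0.654  0.757]
 [ 0.013 -0.757 -0.654]]
shift units [-0.0286 -0.0115  0.0287]
turn units [ 0.0046 -0.003   0.0029]
```

View pics/w20.png

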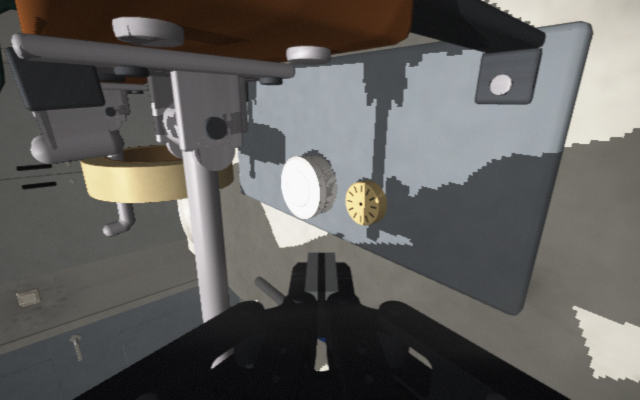

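```bash

python3 -m pendant '[[[-0.03,-0.01,0.08,0.004,-0.003,0.002],[0,-0.05,-0.04,0,0,0],[0,0,0,0,0,0]]]'
python3 -c "
from h import *
b=np.radians(50);M=np.array([[1,0,0],[0,-np.cos(b),np.sin(b)],[0,-np.sin(b),-np.cos(b)]])
goal([.5045,-.1065,.09],M)
W=snap('wrist','w21')"
```

```text
time_s: 24.35
eef_pos: [0.5097, -0.1105, 0.0763]
eef_rot: [-0.414, 0.91, 0.0, 0.008]
wrist_force: [-0.3, -0.4, -1.0]
opening: -0.002
t 24.35 p [ 0.5097 -0.1105  0.0763] F [-0.31 -0.36 -0.98] op -0.0015695465214760982
[[ 1.     0.007  0.014]
 [-0.006 -0.657  0.754]
 [ 0.015 -0.754 -0.657]]
shift units [-0.0249 -0.065  -0.0304]
turn units [ 0.006  -0.0046  0.0022]
```

View pics/w21.png

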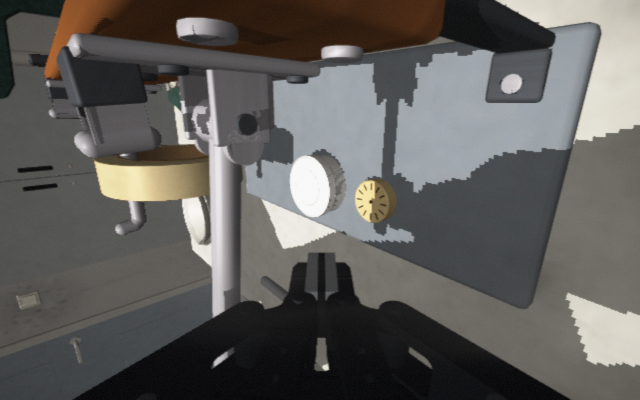

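```bash

cat >> h.py <<'E'
def S_(): 
    o,M=st()
    for n,w in (('up10',[0,0,.01]),('x10',[.01,0,0]),('y10',[0,.01,0])): print(n,np.round(M.T@np.array(w)/.2,4))
    return o,M
E
python3 -m pendant '[[[-0.03,-0.03,-0.025,0.003,-0.004,0.002],[-0.03,-0.03,-0.025,0.003,0,0]]]'
python3 -c "
from h import *
S_()"
```

```text
time_s: 24.65
eef_pos: [0.4961, -0.1093, 0.0913]
eef_rot: [-0.424, 0.906, -0.0, -0.001]
wrist_force: [-0.7, 0.7, -0.3]
opening: -0.003
t 24.65 p [ 0.4961 -0.1093  0.0913] F [-0.73  0.68 -0.26] op -0.0025187861773369744
[[ 1.    -0.001 -0.001]
 [ 0.    -0.64   0.768]
 [-0.001 -0.768 -0.64 ]]
up10 [-0.0001 -0.0384 -0.032 ]
x10 [ 0.05 -0.   -0.  ]
y10 [ 0.     -0.032   0.0384]
```

```bash

python3 -m pendant '[[[0.02,-0.025,-0.02,0,0,0],[0.01,-0.02,-0.016,0,0,0]]]'
python3 -c "
from h import *
S_(); W=snap('wrist','w22');S=snap('side','s22')
a=cv2.imread('pics/s22.png')[130:290,240:400].copy(); a=cv2.resize(a,None,fx=3.5,fy=3.5,interpolation=cv2.INTER_CUBIC);cv2.imwrite('pics/s22z.png',a)"
```

```text
time_s: 24.9
eef_pos: [0.5014, -0.1085, 0.1033]
eef_rot: [-0.425, 0.905, -0.001, -0.001]
wrist_force: [0.2, -1.1, -0.2]
opening: 0.002
t 24.9 p [ 0.5014 -0.1085  0.1033] F [ 0.24 -1.11 -0.22] op 0.002436093333903618
[[ 1.    -0.002 -0.002]
 [ 0.    -0.639  0.769]
 [-0.003 -0.769 -0.639]]
up10 [-0.0001 -0.0384 -0.032 ]
x10 [ 0.05   -0.0001 -0.0001]
y10 [ 0.     -0.032   0.0384]
```

View pics/w22.png

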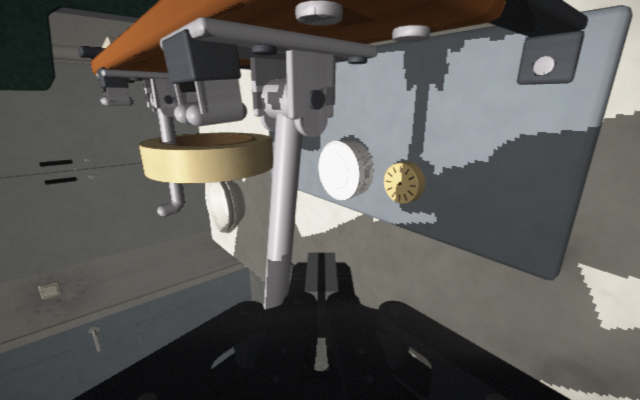

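View pics/s22z.png

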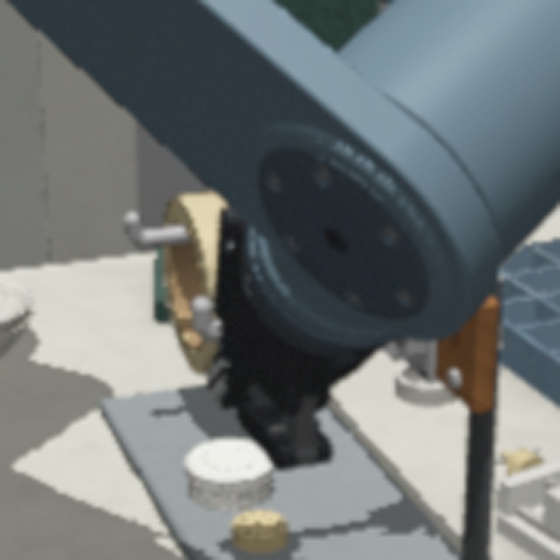

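```bash

python3 -m pendant '[[[0,-0.03,-0.025,0,0,0],[0.0,-0.03,-0.025,0,0,0]]]'
python3 -c "
from h import *
S_(); W=snap('wrist','w23')"
```

```text
time_s: 25.25
eef_pos: [0.5021, -0.1086, 0.1195]
eef_rot: [-0.424, 0.906, -0.0, -0.001]
wrist_force: [1.0, -1.3, -1.6]
opening: -0.004
t 25.25 p [ 0.5021 -0.1086  0.1195] F [ 0.97 -1.29 -1.58] op -0.0040323996299874995
[[ 1.    -0.002 -0.001]
 [-0.    -0.64   0.768]
 [-0.002 -0.768 -0.64 ]]
up10 [-0.0001 -0.0384 -0.032 ]
x10 [ 0.05   -0.0001 -0.0001]
y10 [-0.     -0.032   0.0384]
```

View pics/w23.png

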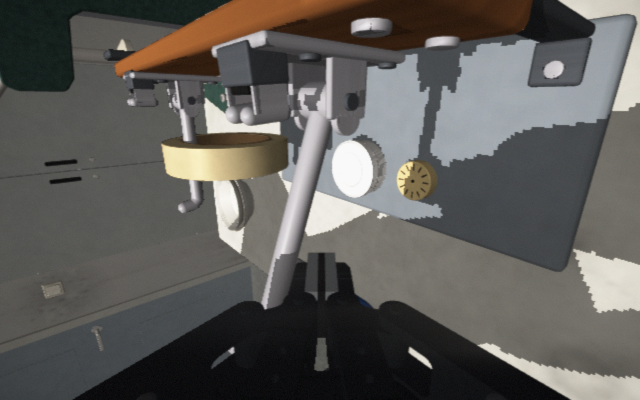

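The rod now rests on the side of the closed fingers and lifts smoothly with small forces. I'll follow the arc.

```bash

cat >> h.py <<'E'
PX,PZ=.5845,.140
def inv(p):
    kx=p[0]+.011-PX; kz=p[2]+.0314+(-.1085-p[1])*.83-PZ; rho=np.hypot(kx,kz)
    return np.arctan2(-kx,kz)-np.arcsin(.005/rho), np.sqrt(rho**2-25e-6)
def step(lst,s=.08):
    o=telemetry.get_obs(); p=np.array(o['eef_pos']); q=o['eef_rot']; M=R.from_quat([q[1],q[2],q[3],q[0]]).as_matrix(); F=np.array(o['wrist_force'])
    th,ss=inv(p); print('t %.2f th %.3f s %.1f p %s F %s Ftan %.2f'%(o['time_s'],th,ss*1e3,np.round(p*1e3,1),np.round(F,1),F[0]*np.cos(th)+F[2]*np.sin(th)))
    prev=p
    for t in lst:
        T=np.array([PX-s*np.sin(t)-.005*np.cos(t)-.011,-.1085,PZ+s*np.cos(t)-.005*np.sin(t)-.0314])
        print('th',t,'from here',np.round(M.T@(T-p)/.2,3),'incr',np.round(M.T@(T-prev)/.2,3)); prev=T
    b=np.radians(50);print('turn',np.round(R.from_matrix(M.T@np.array([[1,0,0],[0,-np.cos(b),np.sin(b)],[0,-np.sin(b),-np.cos(b)]])).as_rotvec()/np.pi,4))
E
python3 -c "
from h import *
step([1.2,1.05,.9,.75,.6,.5],.078)"
```

```text
t 25.30 th 1.333 s 72.0 p [ 502.4 -108.8  120.4] F [ 0.6 -1.8 -0.5] Ftan -0.32
th 1.2 from here [-0.017 -0.046 -0.036] incr [-0.017 -0.046 -0.036]
th 1.05 from here [ 0.005 -0.088 -0.071] incr [ 0.022 -0.042 -0.035]
th 0.9 from here [ 0.034 -0.127 -0.104] incr [ 0.03  -0.039 -0.032]
th 0.75 from here [ 0.071 -0.162 -0.133] incr [ 0.037 -0.035 -0.029]
th 0.6 from here [ 0.114 -0.192 -0.158] incr [ 0.043 -0.03  -0.025]
th 0.5 from here [ 0.146 -0.209 -0.172] incr [ 0.032 -0.017 -0.014]
turn [-0.001   0.0003 -0.0002]
```

```bash

python3 -m pendant '[[[-0.015,-0.046,-0.036,0,0,0],[0.015,-0.046,-0.037,0,0,0],[0.025,-0.042,-0.034,0,0,0]]]'
python3 -c "
from h import *
step([.8,.7,.6,.5],.078)
W=snap('wrist','w24');S=snap('side','s24')"
```

```text
time_s: 25.68
eef_pos: [0.5071, -0.1077, 0.157]
eef_rot: [-0.425, 0.905, -0.0, -0.001]
wrist_force: [0.7, -0.4, -1.2]
opening: -0.002
t 25.68 th 0.887 s 81.6 p [ 507.1 -107.7  157. ] F [ 0.7 -0.4 -1.2] Ftan -0.45
th 0.8 from here [ 0.035 -0.007 -0.011] incr [ 0.035 -0.007 -0.011]
th 0.7 from here [ 0.061 -0.029 -0.029] incr [ 0.027 -0.022 -0.018]
th 0.6 from here [ 0.091 -0.048 -0.045] incr [ 0.029 -0.02  -0.016]
th 0.5 from here [ 0.123 -0.066 -0.06 ] incr [ 0.032 -0.017 -0.014]
turn [-0.0014  0.0004 -0.0004]
```

View pics/w24.png

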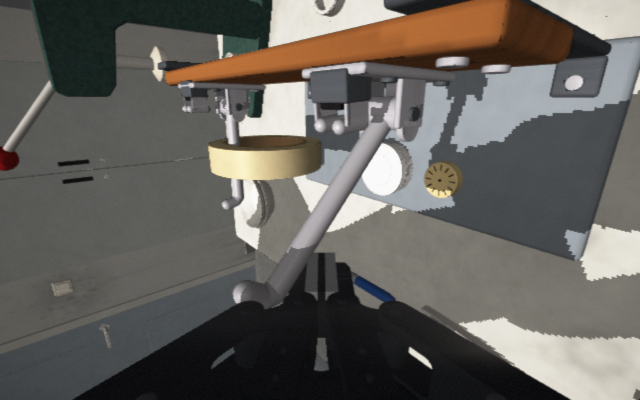

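```bash

python3 -m pendant '[[[0.045,-0.014,-0.015,0,0,0],[0.035,-0.022,-0.018,0,0,0]]]'
python3 -c "
from h import *
c=load('w24'); X=onplane(c,320,212,1,-.1355);print(X,'th',np.arctan2(.5845-X[0],X[2]-.14)); X=onplane(c,372,145,1,-.1355);print(X,'th',np.arctan2(.5845-X[0],X[2]-.14))
step([.6,.55,.5,.4],.079)"
```

```text
time_s: 26.02
eef_pos: [0.5243, -0.1082, 0.1674]
eef_rot: [-0.424, 0.906, 0.0, -0.001]
wrist_force: [-1.2, 0.2, -1.2]
opening: -0.0
[ 0.54358028 -0.1355      0.17920545] th 0.8067898276070353
[ 0.56949724 -0.1355      0.14786424] th 1.087987344728275
t 26.02 th 0.633 s 76.3 p [ 524.3 -108.2  167.4] F [-1.2  0.2 -1.2] Ftan -1.69
th 0.6 from here [ 0.002 -0.013 -0.013] incr [ 0.002 -0.013 -0.013]
th 0.55 from here [ 0.018 -0.022 -0.02 ] incr [ 0.016 -0.009 -0.008]
th 0.5 from here [ 0.035 -0.03  -0.027] incr [ 0.016 -0.008 -0.007]
th 0.4 from here [ 0.069 -0.045 -0.04 ] incr [ 0.034 -0.015 -0.012]
turn [-0.0012  0.0004 -0.0001]
```

```bash

python3 -m pendant '[[[0.015,-0.018,-0.016,0,0,0]]]'
python3 -c "
from h import *
step([.55,.5,.45],.08)"
python3 -m pendant '[[[0.018,-0.01,-0.008,0,0,0]]]'
python3 -c "
from h import *
step([.5,.45,.4],.08)"
```

```text
time_s: 26.15
eef_pos: [0.5278, -0.1082, 0.1724]
eef_rot: [-0.424, 0.905, 0.0, -0.001]
wrist_force: [-0.9, -0.5, 0.2]
opening: 0.003
t 26.15 th 0.560 s 78.1 p [ 527.8 -108.2  172.4] F [-0.9 -0.5  0.2] Ftan -0.64
th 0.55 from here [-0.002 -0.006 -0.007] incr [-0.002 -0.006 -0.007]
th 0.5 from here [ 0.015 -0.015 -0.014] incr [ 0.017 -0.009 -0.007]
th 0.45 from here [ 0.032 -0.023 -0.021] incr [ 0.017 -0.008 -0.007]
turn [-0.0013  0.0005 -0.    ]
time_s: 26.28
eef_pos: [0.5317, -0.1081, 0.1751]
eef_rot: [-0.424, 0.905, 0.0, -0.001]
wrist_force: [0.5, -0.9, -1.0]
opening: -0.004
t 26.27 th 0.499 s 78.1 p [ 531.7 -108.1  175.1] F [ 0.5 -0.9 -1. ] Ftan -0.06
th 0.5 from here [-0.005 -0.004 -0.006] incr [-0.005 -0.004 -0.006]
th 0.45 from here [ 0.012 -0.012 -0.012] incr [ 0.017 -0.008 -0.007]
th 0.4 from here [ 0.03  -0.019 -0.018] incr [ 0.018 -0.007 -0.006]
turn [-0.0013  0.0006 -0.    ]
```

```bash
cat > /tmp/s.sh <<'E'
python3 -c "
from h import *
step([],.08)"
E
chmod +x /tmp/s.sh
python3 -m pendant '[[[0.015,-0.01,-0.008,0,0,0]]]' >/dev/null; /tmp/s.sh
python3 -m pendant '[[[0.015,-0.008,-0.007,0,0,0]]]'>/dev/null; /tmp/s.sh
python3 -m pendant '[[[0.015,-0.006,-0.006,0,0,0]]]'>/dev/null; /tmp/s.sh
```

```text
t 26.40 th 0.449 s 78.6 p [ 534.9 -108.   177.7] F [-0.2  0.6 -0. ] Ftan -0.17
turn [-0.0013  0.0007 -0.0001]
t 26.52 th 0.401 s 79.1 p [ 538.  -108.   179.9] F [-0.7 -0.3 -0.5] Ftan -0.81
turn [-0.0014  0.0007 -0.0001]
t 26.65 th 0.359 s 79.3 p [ 540.9 -108.1  181.5] F [-3.1 -0.3 -0.8] Ftan -3.16
turn [-0.0014  0.0009 -0.0003]
```

```bash

python3 -m pendant '[[[0.015,-0.006,-0.005,0,0,0]]]'>/dev/null; /tmp/s.sh
python3 -m pendant '[[[0.015,-0.005,-0.005,0,0,0]]]'>/dev/null; /tmp/s.sh
```

```text
t 26.77 th 0.329 s 79.2 p [ 543.2 -107.9  182.4] F [-4.  -1.2 -3.2] Ftan -4.84
turn [-0.0015  0.0015 -0.0007]
t 26.90 th 0.294 s 79.2 p [ 545.8 -107.9  183.4] F [-3.8 -0.8 -3.2] Ftan -4.51
turn [-0.0016  0.0019 -0.001 ]
```

```bash

python3 -m pendant '[[[0.014,-0.004,-0.004,0,0,0]]]'>/dev/null; /tmp/s.sh
python3 -m pendant '[[[0.014,-0.004,-0.003,0,0,0]]]'>/dev/null; /tmp/s.sh
```

```text
t 27.02 th 0.257 s 79.2 p [ 548.5 -108.   184.4] F [-3.  -0.8 -1.7] Ftan -3.37
turn [-0.0017  0.0021 -0.0011]
t 27.15 th 0.219 s 79.2 p [ 551.4 -108.   185.2] F [-2.4 -1.  -3.2] Ftan -3.06
turn [-0.0017  0.0021 -0.0012]
```

Force peaked at about 4.8 N and is now falling as described, so I'm approaching home. Smaller steps from here.

```bash

python3 -m pendant '[[[0.01,-0.003,-0.002,0,0,0]]]'>/dev/null; /tmp/s.sh
python3 -m pendant '[[[0.01,-0.002,-0.002,0,0,0]]]'>/dev/null; /tmp/s.sh
python3 -m pendant '[[[0.01,-0.002,-0.002,0,0,0]]]'>/dev/null; /tmp/s.sh
```

```text
t 27.27 th 0.191 s 79.2 p [ 553.6 -108.   185.9] F [-3.4 -1.  -3.4] Ftan -4.00
turn [-0.0016  0.0022 -0.0013]
t 27.40 th 0.164 s 79.2 p [ 555.6 -108.   186.3] F [-4.7 -0.6 -3.1] Ftan -5.12
turn [-0.0016  0.0022 -0.0013]
t 27.52 th 0.136 s 79.4 p [ 557.8 -108.   187. ] F [-3.3 -0.2 -2.9] Ftan -3.70
turn [-0.0017  0.0022 -0.0013]
```

```bash

python3 -m pendant '[[[0.008,-0.001,-0.001,0,0,0]]]'>/dev/null; /tmp/s.sh
python3 -m pendant '[[[0.008,-0.001,-0.001,0,0,0]]]'>/dev/null; /tmp/s.sh
```

```text
t 27.65 th 0.110 s 79.5 p [ 559.8 -108.   187.5] F [-2.4 -0.5 -1.7] Ftan -2.56
turn [-0.0017  0.002  -0.0012]
t 27.77 th 0.088 s 79.7 p [ 561.5 -108.   187.9] F [-4.6  0.5 -3.8] Ftan -4.88
turn [-0.0017  0.002  -0.0011]
```

```bash

python3 -m pendant '[[[0.008,-0.001,-0.001,0,0,0]]]'>/dev/null; /tmp/s.sh
```

```text
t 27.90 th 0.079 s 79.5 p [ 562.2 -107.9  188. ] F [-8.7 -0.5 -2.6] Ftan -8.89
turn [-0.0018  0.0028 -0.0014]
```

The motion stopped dead 0.3 rad after the first touch, at home. Backing off now.

```bash

python3 -m pendant '[[[-0.015,0,0,0,0,0]]]'>/dev/null; /tmp/s.sh
python3 -m pendant '[[[-0.02,0,0,0,0,0]]]'>/dev/null; /tmp/s.sh
python3 -c "
from h import *
snap('wrist','w30');snap('side','s30')"
```

```text
t 28.02 th 0.110 s 80.3 p [ 559.7 -107.9  188.3] F [ 1.  -0.2  0. ] Ftan 0.98
turn [-0.0019  0.0025 -0.0012]
t 28.15 th 0.152 s 81.6 p [ 556.2 -108.   188.9] F [ 0.5  0.9 -0.6] Ftan 0.39
turn [-0.0018  0.002  -0.0008]
```

View pics/w30.png

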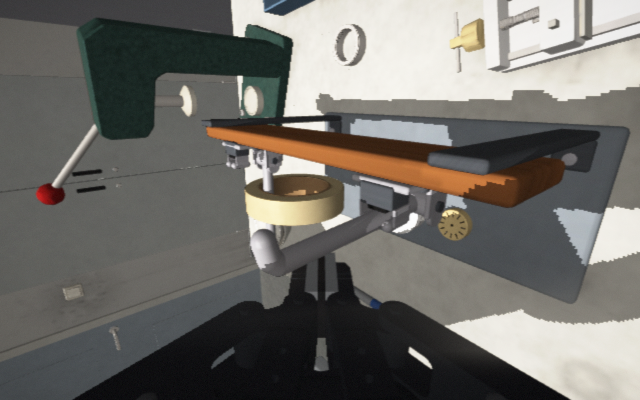

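Contact force went to zero and the rod did not follow. I'll withdraw and check.

```bash

python3 -m pendant '[[[-0.1,0,0,0,0,0],[-0.25,0,0,0,0,0],[-0.25,0,0,0,0,0],[-0.1,-0.1,-0.2,0,0,0],[0,0,-0.3,0,0,0],[0,0,-0.3,0,0,0],[0,0,-0.3,0,0,0]]]'
python3 -c "
from h import *
for n in ('side','top','wrist'): snap(n,n[0]+'31')
a=cv2.imread('pics/s31.png')[120:330,240:400].copy(); cv2.imwrite('pics/s31z.png',cv2.resize(a,None,fx=2.8,fy=2.8,interpolation=cv2.INTER_CUBIC))
a=cv2.imread('pics/t31.png')[115:245,200:400]; cv2.imwrite('pics/t31z.png',cv2.resize(a,None,fx=4,fy=4,interpolation=cv2.INTER_CUBIC))"
```

```text
time_s: 29.12
eef_pos: [0.4132, -0.2645, 0.3494]
eef_rot: [-0.427, 0.904, 0.001, -0.003]
wrist_force: [0.5, -0.5, 0.3]
opening: -0.001
```

View pics/s31z.png

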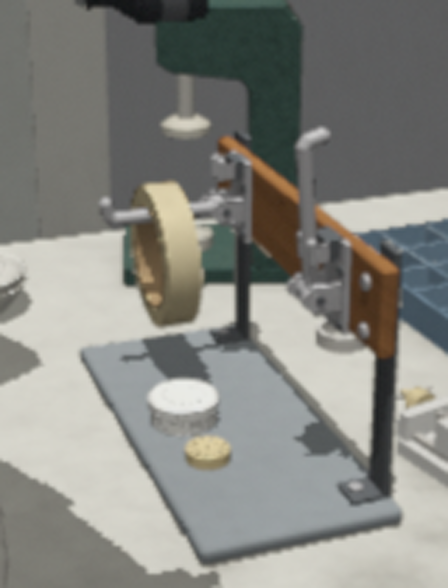

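View pics/t31z.png

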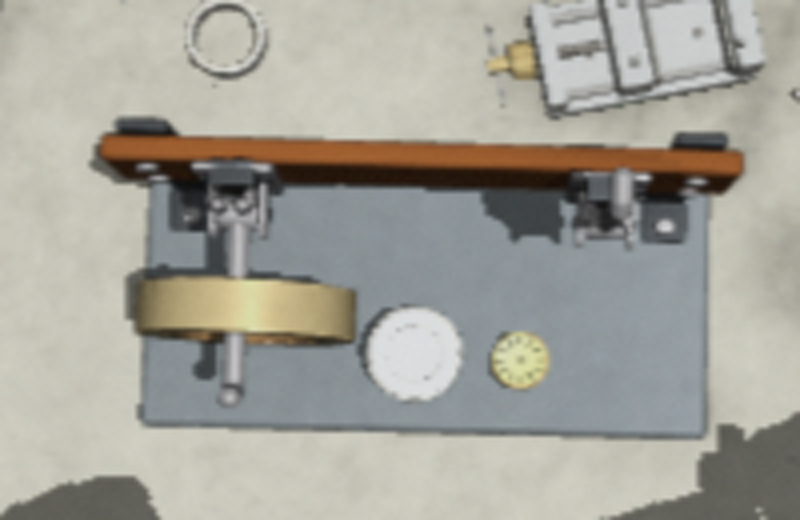

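```bash

python3 -m pendant '[[[0,0,0,0,0,0],[0,0,0,0,0,0],[0,0,0,0,0,0],[0,0,0,0,0,0],[0,0,0,0,0,0],[0,0,0,0,0,0]]]'
python3 -c "
from h import *
c=snap('side','s32'); d=load('s31')
x=np.abs(c['pixels'].astype(int)-d['pixels'].astype(int)).max(2)[165:330,270:400]; print(x.max(),(x>25).sum())
S=load('s31');T=load('t31')
X=tri((S,240+316/2.8,120+140/2.8),(T,200+623/4,115+178/4));print('long end',X)
X=tri((S,240+304/2.8,120+150/2.8),(T,200+623/4,115+200/4));print('elbow-ish',X)
st()"
```

```text
time_s: 30.02
eef_pos: [0.4137, -0.2617, 0.3468]
eef_rot: [-0.428, 0.904, 0.001, -0.003]
wrist_force: [-0.1, -0.4, -0.2]
opening: 0.004
56 26
long end (array([ 0.58584486, -0.13707886,  0.23762085]), [np.float64(0.0024541308047252935), np.float64(0.002454130804724951)])
elbow-ish (array([ 0.57766515, -0.13768827,  0.2323916 ]), [np.float64(0.0022146852563530587), np.float64(0.0022146852563533453)])
t 30.075 p [ 0.4136 -0.2617  0.3468] F [-0.71  0.83  0.45] op 0.0008944143929811426
[[ 1.     0.    -0.007]
 [ 0.005 -0.634  0.773]
 [-0.004 -0.773 -0.634]]
```

```bash
python3 -c "
from h import *
print(ctrl.hand_in())"
```

```text
the job is handed in; nothing more can be done
None
```

The tape now hangs by its bore on the short hook, and the emptied long hook is folded up in its clip. I handed the job in at about 30 s.

**Order:** I swung the short hook out, moved the tape across to it, then folded the long hook up.

**The snap:**
- The rod met the lips at about 0.37 rad by my estimate, and the force there peaked near 5 N.
- It then stopped dead about 0.3 rad further on, as the description says it should.
- The last push read 8.7–8.9 N at the wrist before I backed off. That is only just under the 9 N ramming limit, with about 1 N of sensor noise.
- When I backed off, the force fell to zero and the rod stayed up.

**Last checks:** About a second after the first picture with the arm clear, a second side view showed the rod and the hanging tape unmoved. The tin is on the same pixels in the top view as at the start. The disc matches to about 2 pixels in the side view; it was half hidden by the tape at first. The robot was touching nothing when I handed in.

**What failed or disagreed on the way:**
- The cameras showed the fingertips about 23 mm short of the reported TCP, so my first grip on the tape closed just above it. I corrected for this.
- My first try at the long rod was the suggested pinch. It slid to the fingertips, with about 25 N along the rod and well away from the clip. I let it swing back out and folded it instead with the side of the closed fingers.

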